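# Open the dust hood's sash to the marked working height

### The job

Get the bench-top dust hood ready for working on the plaster piece inside: with your fingertips slide the bolt's knob all the way back, away from the window, then push the counterweighted window up from beneath its black lip until the top of the lip is level with the red pointer on the left post. Leave it standing there and take your hand away. Only push: do not pinch the knob or the lip, and leave the red pointer, the plaster piece and the tools lying around where they are.

Things in the scene. Friction and masses are not known exactly. Their poses are not given: they have to be found in the camera images.
- lip_edge (a point): Lower front edge of the window's black lip, mid-length. The lip, 216 mm long, 12 mm thick, stands out 30 mm from the hood's front; below it the front stays 30 mm back, down to the worktop. Underside 86 mm above the worktop when the window is shut. Axes as the hood's: x level into the hood, y along the lip to the left, z up; the hood is turned up to 0.16 rad. Moves up with the window.
- lip_top (a point): Left end of the lip's upper front edge, the height to bring level with the red pointer: 108 mm left of lip_edge and 12 mm above it. Same axes.
- marker_tip (a point): Tip of the red pointer: a red clip (14 x 46 x 18 mm) with a black thumb screw on the hood's left post, its tip 14 mm left of the lip's left end, 9 mm in front of the post. Its height is the marked height, 90 to 145 mm above the top of the lip of the shut window. It stays put unless pushed. Same axes.
- sash (a joint): How far the window (clear pane in an aluminium frame, 259 x 190 mm) is pushed up, m: 0 shut, 0.18 upper stop. A brass counterweight in the right post balances it, so it stays at any height; moving it takes about 3 to 6 N. With the bolt shut it rises only 2 to 3 mm; the bolt clears the window's keeper when drawn back 16 mm.
- bolt (a joint): How far the bolt is slid back, m: 0 shut (its rod in the steel keeper on the window's right edge), 0.026 at its stop, fully back. It slides level to the right (-y of the hood) on the right post, takes about 2 N and stays where it is left.
- bolt_knob (a point): On the axis of the bolt's black knob, 12 mm behind its front end: a round peg 14 mm thick that points out of the right post (-x), its end 53 mm in front of the post; 165 mm above the worktop, 146 mm right of lip_edge when shut. From 8 to 33 mm left of the shut knob's axis a staple and the keeper stand out up to 23 mm from the hood's front, 12 mm above and below the axis. Same axes.
- hood: The bench-top dust hood: white plinth 60 mm high, two aluminium posts 56 mm wide, white head with a hose collar; 372 mm wide, 164 mm deep, 510 mm high without the collar, fixed to the worktop. Origin under its centre on the worktop; x points into the hood, y to its left. The front face of the posts is 80 mm in front of the origin.
- plaster_ear: Hollow white plaster piece, 72 x 96 x 61 mm, standing loose inside the hood behind the window. Origin under its centre.
- riffler: Dark steel riffler file, 156 x 72 x 11 mm, lying loose on the worktop in front of the hood. Origin under its centre, its length roughly along its x.
- brush: Narrow brush with a wooden handle, 37 x 223 x 20 mm, lying loose on the worktop in front of the hood, to the right. Origin under its centre, its length along its y.
- wedge: Hardwood wedge, 94 x 58 x 24 mm, lying loose on the worktop in front of the hood, to the left. Origin under its centre.

How it is judged:
By the outcome, as a careful person would: the job done as asked, in the order asked, and still so for the second after the job is handed in, with the robot touching nothing.
It also fails if it takes over 38 s, if anything falls off the work surface, if the arm or the gripper's body presses on something with over 40 N, if the wrist force passes 120 N, or if a joint passes its speed limit or range.

### The arm

A 7-joint arm with a two-finger parallel gripper is mounted at the origin on a cart in front of the work surface, level with it; the furniture and walls round the work are solid. World frame = base frame: x ahead of the robot, y to its left, z up, the work surface at z = 0. Lengths are in m, angles in degrees, forces in N, time in s.
With the tool pointing down it reaches from about 0.425 to 0.875 m from the base axis. Payload 4.7 kg.
Tool frame: the origin (TCP) lies at the very end of the fingers, on their centre line; the grasp point (between the pads) lies 19 mm behind it; z points along the fingers, y is the line along which they close (so a half turn about z gives the same grasp; the last joint's range is limited). The gripper opens to 87 mm and grips with 3 to 60 N. Pads are 19 mm wide; open, the fingers measure 117 mm over their backs; the gripper's body (75 mm by 190 mm) begins 51 mm behind the grasp point.
Start: joints at [-74.994, 18.392, -4.016, 83.108, 1.295, 78.541, -3.26], TCP at [0.159, 0.63, 0.223] pointing down, gripper open.
Joint ranges: [-163.93, 163.93], [-17.29, 119.83], [-79.2, 71.16], [3.27, 140.29], [-89.18, 269.18], [5.43, 117.66], [-154.24, 154.24]. Speed limits (degrees/s): [147.25, 147.25, 180, 180, 180, 180, 180].

### API

Orientations are given as [roll, pitch, yaw] about the fixed x, y, z axes, in that order (R = Rz(yaw) Ry(pitch) Rx(roll)).
In Python, from cell import telemetry, cams, env gives the robot as it stands.
- The arm moves only by the tool arm_command, never from a script. Its argument "series" is text: rows parted by semicolons, each of 5 numbers parted by spaces: the shift along the tool's x, y, z in mm, then the turn about the tool's z in rad, then the closure in counts, from 0 (fully open) to 255 (shut). A call has 1 to 20 rows; each row shifts and turns the commanded pose from where the row before left it, along the tool's axes as they then stand; what a row does not reach is not made up. A row lasts 1/12 s, in which the tool goes at most 41.7 mm and 7.16 degrees, less where a joint would pass 70% of its speed; a pose out of reach is approached as far as the arm can. A call is refused whole if a number of a shift passes 41.7 or a number of a turn 0.125, either way. A call with a gripper value outside its range is refused whole. The fingers move at their own pace and stop on an object; "squeeze" is the grip in N (left out, the last holds). Time passes only in rows, so rows that do not move let the fingers close. It gives the time, the measured TCP pose, the force, the opening and the grip force at its end, in the units of the state.
- telemetry.get_obs(): the state, without advancing time (a new reading comes with each control period).
- cams.read_camera(name): name is "scene" or "top" or "wrist"; returns the picture (400x640x3 uint8, blue, green, red); there is no depth.
- cams.calibration(name): a dict with "K" (3x3 intrinsics, pixels), "dist" ([k1, k2, p1, p2, k3] as OpenCV has them; the pictures are not rectified), "origin" and "rotation" of the camera in the world; the wrist camera has in their place "hand_eye" (4x4, takes a point from camera to tool coordinates, whose origin is the TCP and whose axes are the flange's). Camera axes: x right, y down, z forward; pixel columns grow to the right and rows downward; lengths in m; the calibration is good to about 2 mm. A picture is of the moment at which its call begins: read the wrist's pose just before it. calibration takes no time and is no camera call.
- env.sign_off(): hands the job in; it is judged then, once.
The state is a dict: "time_s": time; "qpos": joint angles; "joint_velocities": joint speeds; "effort": joint torques, N m; "tool_pos": TCP position; "tool_rot": TCP orientation; "force": force on the tool from outside, world axes, zero at the start; "wrist_torque": the same for the moment, N m; "grip_width": finger opening in m; "grasp_force": force on a finger pad.
Only numpy, scipy, OpenCV 4.12 (cv2) and the standard library are available. Lean on these libraries where they do the work, as an engineer would, in place of code of your own. Each camera call takes 0.05 s, during which the arm holds its last target. There are 200 camera calls.

## Working session

There is one attempt and no reset: what is moved stays moved. The work goes in short steps, Python scripts to look and compute and a tool call to move; the robot and the scene stay as the last step left them, time stands still between calls to the robot, and variables do not carry over. Pictures are saved under pics/ and viewed, at most 10 in all, crops included, and the job is handed in when it is done.

Besides the shell and the picture viewer there is one more tool, called after "Call:" in YAML: its name, and indented under it one key for each argument. arm_command: Moves the arm, as the interface text tells. Its arguments: {"type":"object","properties":{"series":{"type":"string"},"squeeze":{"type":"number"}},"required":["series"]}

```bash
mkdir -p pics; ls; python3 - <<'E'
from cell import telemetry, cams, env
import cv2,numpy as np
o=telemetry.get_obs();print(o)
for n in ("scene","top","wrist"):
    cv2.imwrite(f"pics/{n}0.png",cams.read_camera(n))
    c=cams.calibration(n);print(n,{k:np.round(v,4).tolist() for k,v in c.items()})
E
```

```text
pics
{'time_s': 0.0, 'qpos': array([-74.99464393,  18.43862028,  -4.01322936,  83.17549332,
         1.29407131,  78.54069276,  -3.261462  ]), 'joint_velocities': array([ 0.11099468, -0.00991075, -0.0176715 ,  0.02846615,  0.00211405,
       -0.02951306, -0.00569085]), 'effort': array([ 7.06079463e-04, -4.91303444e+01, -4.03353274e-01, -3.12524414e+01,
       -6.37616334e-02,  4.37788549e-02,  1.67273074e-04]), 'tool_pos': array([0.15935358, 0.62958784, 0.221461  ]), 'tool_rot': array([-1.79890376e+02,  5.61758916e-03,  1.65800580e+02]), 'force': array([ 1.05339471, -0.19027499, -0.39281812]), 'wrist_torque': array([-0.01744049, -0.01771036, -0.027945  ]), 'grasp_force': 0.0, 'grip_width': 0.08752023847149408}
scene {'K': [[508.9252, 0.0, 323.5807], [0.0, 508.9252, 193.6641], [0.0, 0.0, 1.0]], 'dist': [-0.0671, 0.0, 0.0, 0.0, 0.0], 'origin': [-0.1843, -0.7046, 0.7101], 'rotation': [-119.1712, 0.0869, -44.2212]}
top {'K': [[464.5854, 0.0, 319.1463], [0.0, 464.5854, 191.3075], [0.0, 0.0, 1.0]], 'dist': [-0.0614, 0.0, 0.0, 0.0, 0.0], 'origin': [-0.0824, -0.133, 0.9279], 'rotation': [-140.6225, -0.3982, -74.3885]}
wrist {'K': [[285.0888, 0.0, 318.8717], [0.0, 285.0888, 201.558], [0.0, 0.0, 1.0]], 'dist': [-0.0528, 0.0, 0.0, 0.0, 0.0], 'hand_eye': [[0.0003, -0.9655, -0.2604, 0.0715], [1.0, 0.0002, 0.0005, 0.0004], [-0.0004, -0.2604, 0.9655, -0.1627], [0.0, 0.0, 0.0, 1.0]]}
```

View pics/scene0.png

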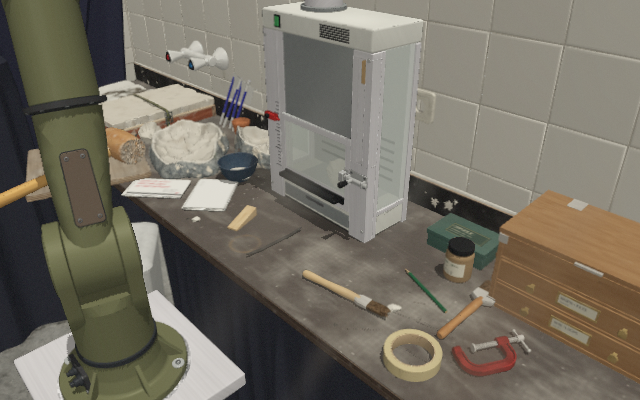

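View pics/top0.png

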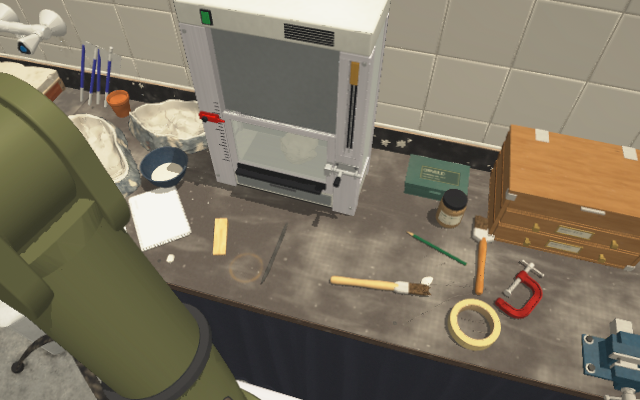

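The scene view shows the knob at about (345,181), the lip from (281,171) to (343,200), and the red pointer at (272,116). In the top view the lip runs (238,168)–(325,190), the pointer is at (208,117) and the knob at (338,180). I'll enlarge both for exact pixels.

```bash
python3 - <<'E'
import cv2,numpy as np
s=cv2.imread("pics/scene0.png")[100:230,260:370];t=cv2.imread("pics/top0.png")[105:215,195:345]
a=np.zeros((400,790,3),np.uint8)
s=cv2.resize(s,None,fx=3,fy=3,interpolation=cv2.INTER_CUBIC);t=cv2.resize(t,None,fx=3,fy=3,interpolation=cv2.INTER_CUBIC)
a[:s.shape[0],:s.shape[1]]=s;a[:t.shape[0],335:335+t.shape[1]]=t
cv2.imwrite("pics/c1.png",a)
E
```

```text
(no output)
```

View pics/c1.png

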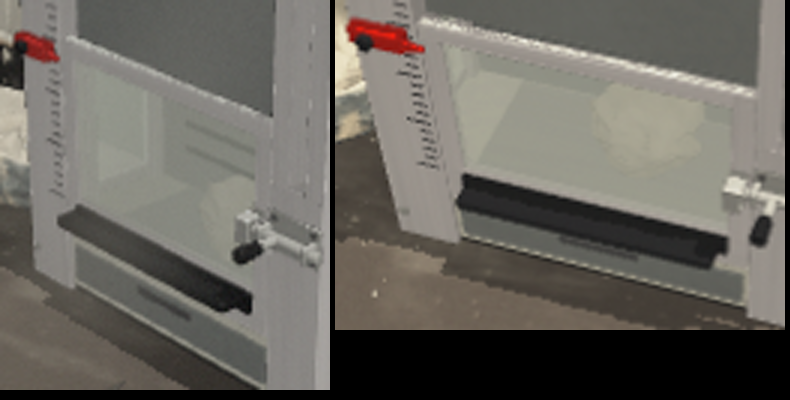

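View pics/wrist0.png

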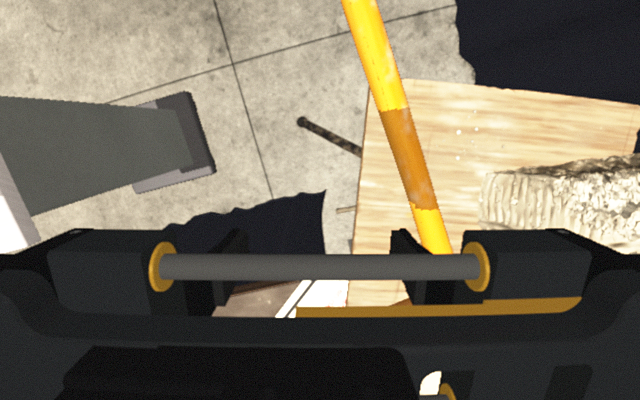

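The crops show these points:

| Point | Scene pixel | Top pixel |
|---|---|---|
| Pointer tip | (279,119) | (224,121) |
| Knob end | (340,185) | (337,185) |
| Lip, front lower edge, left end | (280,175) | (236,174) |
| Lip, front lower edge, right end | (335,204) | (321,194) |

The wrist view shows only the gripper over the cart area.

```bash
cat > h.py <<'E'
from cell import telemetry, cams, env
import cv2,numpy as np
from scipy.spatial.transform import Rotation as R
def ray(n,p,obs=None):
    c=cams.calibration(n);K,d=np.array(c["K"]),np.array(c["dist"])
    v=np.r_[cv2.undistortPoints(np.float64([[p]]),K,d)[0,0],1]
    if n=="wrist":
        T=np.array(c["hand_eye"]);q=R.from_euler("xyz",obs["tool_rot"],degrees=True).as_matrix()
        o,v=np.array(obs["tool_pos"])+q@T[:3,3],q@T[:3,:3]@v
    else:
        r=np.array(c["rotation"]);M=R.from_euler("xyz",r,degrees=True).as_matrix() if r.ndim==1 else r
        o,v=np.array(c["origin"]),M@v
    return o,v/np.linalg.norm(v)
def tri(*rs):
    A=[np.eye(3)-np.outer(v,v) for o,v in rs]
    P=np.linalg.solve(sum(A),sum(a@o for a,(o,v) in zip(A,rs)))
    return P,max(np.linalg.norm(a@(P-o)) for a,(o,v) in zip(A,rs))
def onz(r,z): return r[0]+r[1]*(z-r[0][2])/r[1][2]
E
python3 - <<'E'
from h import *
np.set_printoptions(precision=4,suppress=True)
P={"tip":((279.3,119),(224.3,121)),"knobend":((340,185.3),(337.3,185)),"lipL":((280,175.3),(236,174)),"lipR":((335,204),(320.7,194.3))}
for k,(a,b) in P.items():
    A,B=ray("scene",a),ray("top",b);z={"knobend":.165,"lipL":.086,"lipR":.086}.get(k)
    print(k,*tri(A,B),*( [onz(A,z),onz(B,z)] if z else []))
E
```

```text
tip [0.6024 0.2704 0.2358] 0.0005058653969214065
knobend [ 0.5498 -0.0024  0.165 ] 3.856375000235264e-05 [ 0.5498 -0.0024  0.165 ] [ 0.5497 -0.0024  0.165 ]
lipL [0.5849 0.2568 0.0827] 0.0005561110924707785 [0.5816 0.252  0.086 ] [0.5816 0.2554 0.086 ]
lipR [0.5783 0.0414 0.0855] 0.0007193981914764467 [0.5786 0.041  0.086 ] [0.577  0.0414 0.086 ]
```

The triangulated points agree with the given sizes: knob 0.165 high, lip 216 mm long, hood yaw about -0.025 rad, rise about 138 mm. The rows can't tilt the tool directly, but getting under the lip needs forward-pointing fingers. I'll check how the arm behaves at its reach limit, going upward in free space.

Call:
arm_command:
  series: "0 0 -40 0 255;0 0 -40 0 255;0 0 -40 0 255;0 0 -40 0 255;0 0 -40 0 255;0 0 -40 0 255;0 0 -40 0 255;0 0 -40 0 255;0 0 -40 0 255;0 0 -40 0 255"

```text
time_s: 0.98
tool_pos: [0.1561, 0.6174, 0.5766]
tool_rot: [177.0, 0.1, 165.8]
force: [0.8, -0.4, 0.2]
grip_width: 0.0284
grasp_force: 0.0
```

```bash
python3 - <<'E'
from h import *
o=telemetry.get_obs();print(o["time_s"],o["qpos"].round(1),o["tool_pos"].round(3),o["tool_rot"].round(1))
E
```

```text
0.9833 [-84.5  22.1  12.3  37.7  -5.3 117.6   0. ] [0.156 0.617 0.577] [1.770e+02 1.000e-01 1.658e+02]
```

The wrist joint saturates and the tool begins to tilt outward. I'll continue and see whether the tilt persists.

Call:
arm_command:
  series: "0 0 -40 0 255;0 0 -40 0 255;0 0 -40 0 255;0 0 -40 0 255;0 0 -40 0 255;0 0 -40 0 255"

```text
time_s: 1.48
tool_pos: [0.1396, 0.5523, 0.6831]
tool_rot: [166.9, 0.0, 165.8]
force: [0.1, 0.4, 0.2]
grip_width: 0.0007
grasp_force: 0.0
```

```bash
cat >> h.py <<'E'
def st():
    o=telemetry.get_obs();q=R.from_euler("xyz",o["tool_rot"],degrees=True).as_matrix()
    print(round(o["time_s"],2),"q",o["qpos"].round(1),"p",o["tool_pos"].round(4),"rpy",o["tool_rot"].round(1),"F",o["force"].round(1),"\nx",q[:,0].round(3),"y",q[:,1].round(3),"z",q[:,2].round(3))
    return o,q
E
python3 -c "from h import *;st()"
```

```text
1.48 q [-9.080e+01  1.200e+01  1.850e+01  3.790e+01 -4.900e+00  1.176e+02
 -1.000e-01] p [0.1396 0.5523 0.6831] rpy [166.9   0.  165.8] F [0.1 0.4 0.2] 
x [-0.969  0.245 -0.   ] y [0.239 0.944 0.226] z [ 0.056  0.219 -0.974]
```

Call:
arm_command:
  series: "0 0 -40 0 255;0 0 -40 0 255;0 0 -40 0 255;0 0 -40 0 255;0 0 -40 0 255;0 0 -40 0 255;0 0 -40 0 255;0 0 -40 0 255;0 0 -40 0 255;0 0 -40 0 255"

```text
time_s: 2.32
tool_pos: [0.1149, 0.4446, 0.8022]
tool_rot: [153.6, -0.5, 166.2]
force: [-0.5, 0.5, 0.3]
grip_width: 0.0005
grasp_force: 0.0
```

```bash
python3 -c "from h import *;st()"
```

```text
2.32 q [-88.8  -1.2   8.6  37.2   1.7 117.6  -2.9] p [0.1149 0.4446 0.8022] rpy [153.6  -0.5 166.2] F [-0.5  0.5  0.3] 
x [-0.971  0.238  0.009] y [0.217 0.869 0.445] z [ 0.098  0.434 -0.896]
```

Call:
arm_command:
  series: "0 0 30 0 255;0 0 30 0 255"

```text
time_s: 2.48
tool_pos: [0.1249, 0.4694, 0.7506]
tool_rot: [153.2, -0.5, 165.7]
force: [0.6, 1.5, -0.4]
grip_width: 0.0003
grasp_force: 0.0
```

```bash
python3 -c "from h import *;st()"
```

```text
2.48 q [-88.5  -5.6   7.6  50.3   2.7 108.5  -3.7] p [0.1249 0.4694 0.7506] rpy [153.2  -0.5 165.7] F [ 0.6  1.5 -0.4] 
x [-0.969  0.247  0.009] y [0.224 0.864 0.451] z [ 0.103  0.439 -0.893]
```

The tilt persists once acquired (26° now). I'll carry on straight up to gain more.

Call:
arm_command:
  series: "0 12 -38 0 255;0 12 -38 0 255;0 14 -38 0 255;0 14 -38 0 255;0 16 -38 0 255;0 16 -38 0 255;0 18 -36 0 255;0 18 -36 0 255;0 20 -36 0 255;0 20 -36 0 255;0 20 -36 0 255;0 22 -34 0 255;0 22 -34 0 255;0 22 -34 0 255"

```text
time_s: 3.65
tool_pos: [0.1106, 0.378, 0.9751]
tool_rot: [130.9, -1.1, 166.4]
force: [0.5, -0.6, 0.4]
grip_width: 0.0005
grasp_force: 0.0
```

```bash
python3 -c "from h import *;st()"
```

```text
3.65 q [-74.5  -0.3  -3.3  13.6   0.3 117.6  -1.6] p [0.1106 0.378  0.9751] rpy [130.9  -1.1 166.4] F [ 0.5 -0.6  0.4] 
x [-0.972  0.235  0.02 ] y [0.169 0.633 0.755] z [ 0.165  0.737 -0.655]
```

Tilt is now 49°, but the fingers point toward azimuth 77° and I want about 0°. While still at the reach limit I'll sweep clockwise and see whether the tool direction comes round with the arm.

Call:
arm_command:
  series: "-40 20 -30 0 255;-40 20 -30 0 255;-40 20 -30 0 255;-40 20 -30 0 255;-40 20 -30 0 255;-40 20 -30 0 255"

```text
time_s: 4.15
tool_pos: [0.1961, 0.3408, 0.9914]
tool_rot: [127.7, -0.8, 166.0]
force: [-0.4, 0.7, -0.2]
grip_width: 0.0006
grasp_force: 0.0
```

```bash
python3 -c "from h import *;st()"
```

```text
4.15 q [-25.4   3.4 -15.4   9.4 -30.8 117.6   8.1] p [0.1961 0.3408 0.9914] rpy [127.7  -0.8 166. ] F [-0.4  0.7 -0.2] 
x [-0.97   0.241  0.014] y [0.158 0.591 0.791] z [ 0.182  0.77  -0.612]
```

The orientation holds, and j5 goes negative, toward its short range. I'll swing the hand high over to the right side: an upward push from there should turn the tilt toward +x.

Call:
arm_command:
  series: "-28 -26 -8 0 255;-28 -26 -8 0 255;-28 -26 -8 0 255;-28 -26 -8 0 255;-28 -26 -8 0 255;-28 -26 -8 0 255;-28 -26 -8 0 255;-28 -26 -8 0 255;-28 -26 -8 0 255;-28 -26 -8 0 255;-28 -26 -8 0 255;-28 -26 -8 0 255"

```text
time_s: 5.15
tool_pos: [0.3905, 0.0832, 0.8412]
tool_rot: [128.5, 0.2, 167.0]
force: [-7.1, -3.9, 1.8]
grip_width: 0.0008
grasp_force: 0.0
```

```bash
python3 -c "from h import *;st()"
```

```text
5.15 q [-66.7 -11.5  71.2  47.4 -46.4 117.6  52.7] p [0.3905 0.0832 0.8412] rpy [128.5   0.2 167. ] F [-7.1 -3.9  1.8] 
x [-0.974  0.225 -0.003] y [0.138 0.607 0.783] z [ 0.178  0.762 -0.622]
```

Call:
arm_command:
  series: "-4 -28 -25 0 255;-4 -28 -25 0 255;-4 -28 -25 0 255;-4 -28 -25 0 255;-4 -28 -25 0 255;-4 -28 -25 0 255;-4 -28 -25 0 255"

```text
time_s: 5.73
tool_pos: [0.3776, -0.0999, 0.7363]
tool_rot: [125.7, 3.9, 160.9]
force: [0.8, -0.6, 0.0]
grip_width: 0.0004
grasp_force: 0.0
```

```bash
python3 -c "from h import *;st()"
```

```text
5.73 q [-44.1 -17.3  71.1  64.1 -43.9 117.6  75.9] p [ 0.3776 -0.0999  0.7363] rpy [125.7   3.9 160.9] F [ 0.8 -0.6  0. ] 
x [-0.943  0.327 -0.068] y [0.139 0.569 0.81 ] z [ 0.304  0.754 -0.582]
```

Call:
arm_command:
  series: "-13 -22 -29 0 255;-13 -22 -29 0 255;-13 -22 -29 0 255;-13 -22 -29 0 255;-13 -22 -29 0 255;-13 -22 -29 0 255;-13 -22 -29 0 255;-13 -22 -29 0 255;-13 -22 -29 0 255;-13 -22 -29 0 255"

```text
time_s: 6.57
tool_pos: [0.2988, -0.2446, 0.6492]
tool_rot: [127.3, 11.7, 150.0]
force: [0.6, 0.1, 0.3]
grip_width: 0.0004
grasp_force: 0.0
```

```bash
python3 -c "from h import *;st()"
```

```text
6.57 q [-17.5 -17.3  71.1  74.9 -41.1 117.6  99.3] p [ 0.2988 -0.2446  0.6492] rpy [127.3  11.7 150. ] F [0.6 0.1 0.3] 
x [-0.848  0.489 -0.203] y [0.163 0.605 0.779] z [ 0.504  0.628 -0.593]
```

Azimuth is now 51° with tilt 54°, so dragging works. I'll continue.

Call:
arm_command:
  series: "-23 -13 -25 0 255;-23 -13 -25 0 255;-23 -13 -25 0 255;-23 -13 -25 0 255;-23 -13 -25 0 255;-23 -13 -25 0 255;-23 -13 -25 0 255;-23 -13 -25 0 255;-23 -13 -25 0 255;-23 -13 -25 0 255;-23 -13 -25 0 255;-23 -13 -25 0 255"

```text
time_s: 7.57
tool_pos: [0.244, -0.3114, 0.6987]
tool_rot: [132.1, 19.5, 140.3]
force: [-0.0, 0.7, -0.0]
grip_width: 0.0006
grasp_force: 0.0
```

```bash
python3 -c "from h import *;st()"
```

```text
7.57 q [ -8.4 -17.2  71.1  66.8 -39.5 117.6 101. ] p [ 0.244  -0.3114  0.6987] rpy [132.1  19.5 140.3] F [-0.   0.7 -0. ] 
x [-0.726  0.602 -0.334] y [0.237 0.674 0.7  ] z [ 0.646  0.429 -0.632]
```

Call:
arm_command:
  series: "-28 -16 -18 0 255;-28 -16 -18 0 255;-28 -16 -18 0 255;-28 -16 -18 0 255;-28 -16 -18 0 255;-28 -16 -18 0 255;-28 -16 -18 0 255;-28 -16 -18 0 255;-28 -16 -18 0 255;-28 -16 -18 0 255;-28 -16 -18 0 255;-28 -16 -18 0 255;-28 -16 -18 0 255;-28 -16 -18 0 255"

```text
time_s: 8.73
tool_pos: [0.3066, -0.4721, 0.7027]
tool_rot: [136.4, 27.2, 131.2]
force: [2.4, -0.4, 0.2]
grip_width: 0.0006
grasp_force: 0.0
```

```bash
python3 -c "from h import *;st()"
```

```text
8.73 q [ 59.2  11.9  33.5  53.  -63.9 117.4 113.4] p [ 0.3066 -0.4721  0.7027] rpy [136.4  27.2 131.2] F [ 2.4 -0.4  0.2] 
x [-0.586  0.669 -0.457] y [0.337 0.714 0.614] z [ 0.737  0.206 -0.644]
```

Azimuth is 16° and tilt 50°. I'll push up and out on the right side to bring it below zero, which gives j5 the long side of its range.

Call:
arm_command:
  series: "-35 10 -19 0 255;-35 10 -19 0 255;-35 10 -19 0 255;-35 10 -19 0 255;-35 10 -19 0 255;-35 10 -19 0 255;-35 10 -19 0 255;-35 10 -19 0 255;-35 10 -19 0 255;-35 10 -19 0 255;-35 10 -19 0 255;-35 10 -19 0 255"

```text
time_s: 9.73
tool_pos: [0.4728, -0.5267, 0.7341]
tool_rot: [139.2, 25.1, 133.9]
force: [-1.0, -0.5, 0.3]
grip_width: 0.0003
grasp_force: 0.0
```

```bash
python3 -c "from h import *;st()"
```

```text
9.73 q [ 68.7  39.2 -14.    3.7 -41.9 117.5  85.3] p [ 0.4728 -0.5267  0.7341] rpy [139.2  25.1 133.9] F [-1.  -0.5  0.3] 
x [-0.628  0.652 -0.424] y [0.354 0.725 0.592] z [ 0.693  0.222 -0.686]
```

Call:
arm_command:
  series: "-17 24 -27 0 255;-17 24 -27 0 255;-17 24 -27 0 255;-17 24 -27 0 255;-17 24 -27 0 255;-17 24 -27 0 255;-17 24 -27 0 255;-17 24 -27 0 255;-17 24 -27 0 255;-17 24 -27 0 255;-17 24 -27 0 255;-17 24 -27 0 255"

```text
time_s: 10.73
tool_pos: [0.3861, -0.3522, 0.9591]
tool_rot: [129.9, 36.2, 121.7]
force: [-0.5, 0.6, -0.6]
grip_width: 0.0003
grasp_force: 0.0
```

```bash
python3 -c "from h import *;st()"
```

```text
10.73 q [ 73.9  21.9  22.7   3.3 -89.1 114.9  71.1] p [ 0.3861 -0.3522  0.9591] rpy [129.9  36.2 121.7] F [-0.5  0.6 -0.6] 
x [-0.425  0.687 -0.59 ] y [0.308 0.722 0.619] z [ 0.851  0.081 -0.518]
```

I'll fit a simple kinematic model from the recorded states to see which tool orientations are feasible at the knob and the lip.

```bash
cat > kin.py <<'E'
import numpy as np, itertools
from scipy.optimize import least_squares
from scipy.spatial.transform import Rotation as R
D=[([-74.995,18.44,-4.013,83.175,1.294,78.54,-3.26],[.15935,.62959,.22146],[-179.89,0,165.8]),
([-88.8,-1.2,8.6,37.2,1.7,117.6,-2.9],[.1149,.4446,.8022],[153.6,-.5,166.2]),
([-25.4,3.4,-15.4,9.4,-30.8,117.6,8.1],[.1961,.3408,.9914],[127.7,-.8,166]),
([-44.1,-17.3,71.1,64.1,-43.9,117.6,75.9],[.3776,-.0999,.7363],[125.7,3.9,160.9]),
([-17.5,-17.3,71.1,74.9,-41.1,117.6,99.3],[.2988,-.2446,.6492],[127.3,11.7,150]),
([59.2,11.9,33.5,53,-63.9,117.4,113.4],[.3066,-.4721,.7027],[136.4,27.2,131.2]),
([68.7,39.2,-14,3.7,-41.9,117.5,85.3],[.4728,-.5267,.7341],[139.2,25.1,133.9]),
([73.9,21.9,22.7,3.3,-89.1,114.9,71.1],[.3861,-.3522,.9591],[129.9,36.2,121.7])]
def fk(q,s,d,off):
    q=np.radians(q);r=R.identity();p=np.zeros(3);out=[]
    for i in range(7):
        if i in(0,2,4,6):
            r=r*R.from_euler("z",s[i]*q[i]+off[i]); p=p+r.apply([0,0,d[i//2]])
            if i in (2,4): p=p+r.apply([d[4+(i//2-1)],0,0]) 
        else: r=r*R.from_euler("y",s[i]*q[i])
        out.append(p)
    return p,r,out
def unpack(x): 
    off=np.zeros(7);off[[0,2,4,6]]=x[6:10];return x[:6],off
def res(x,s):
    d,off=unpack(x);e=[]
    for q,p,o in D:
        P,r,_=fk(q,s,d,off);e+=list(P-p)+list(.3*(R.from_euler("xyz",o,degrees=True).inv()*r).as_rotvec())
    return e
if __name__=="__main__":
    best=None
    for t in itertools.product([1,-1],repeat=4):
      for o7 in (0,1.57,3.14,-1.57):
        s=[t[0],1,t[1],1,t[2],1,t[3]]
        f=least_squares(res,[.36,.42,.4,.28,0,0,0,0,0,o7],args=(s,))
        if best is None or f.cost<best[0]: best=(f.cost,s,f.x)
    print(best[0],best[1],best[2].round(4)); print(np.abs(res(best[2],best[1])).max())
    np.save("kin.npy",np.r_[best[1],best[2]])
E
python3 kin.py
```

```text
0.00040034434894140145 [-1, 1, -1, 1, -1, 1, -1] [ 2.5830e-01  4.4560e-01  5.1820e-01  3.5580e-01  1.4000e-03 -6.0000e-04
 -2.1900e-02 -8.9000e-03  3.0000e-04  1.5496e+00]
0.012988186424018167
```

```bash
cat > feas.py <<'E'
from kin import *
k=np.load("kin.npy");S=k[:7];dd,off=unpack(k[7:])
lo=np.array([-163.93,-17.29,-79.2,3.27,-89.18,5.43,-154.24])+1;hi=np.array([163.93,119.83,71.16,140.29,269.18,117.66,154.24])-1
def zdir(az,t): a,t=np.radians([az,t]);return np.array([np.sin(t)*np.cos(a),np.sin(t)*np.sin(a),-np.cos(t)])
def ik(P,z,x0):
    f=lambda q:np.r_[(lambda p,r,_:np.r_[p-P,.3*(r.apply([0,0,1])-z)])(*fk(q,S,dd,off)),1e-5*(q-x0)]
    s=least_squares(f,np.clip(x0,lo+.1,hi-.1),bounds=(lo,hi),x_scale=20.);return np.abs(s.fun[:6]).max(),s.x
if __name__=="__main__":
    rng=np.random.default_rng(0)
    seeds=[np.array([-15,40,j3,110,j5,40,0]) for j3 in(-60,0,60) for j5 in(-60,60,150,220)]
    for y,z in((.15,.06),(.15,.21)):
        for t in(35,50,65):
            for az in(-75,-45,-20,0,20,45,75):
                g=[ik(np.array([.58,y,z]),zdir(az,t),s) for s in seeds]
                g=[q for e,q in g if e<2e-3]
                n=[q for q in g if q[4]<0 or q[4]>360];p=[q for q in g if q[4]>=0]
                print(z,t,az,"neg",(n[0].round() if n else None),"pos",(p[0].round() if p else None))
E
time python3 feas.py
```

```text
0.06 35 -75 neg [-85.  53.  70.  98. -15.  65.   0.] pos [-22.  29. -16.  98.  42.  74.   0.]
0.06 35 -45 neg [-94.  38.  70. 113.  -2.  42.   0.] pos [-15.  18. -23. 113.  52.  56.   0.]
0.06 35 -20 neg None pos [ -4.   9. -28. 124.  56.  37.  -0.]
0.06 35 0 neg None pos [  4.   3. -28. 130.  45.  20.  -0.]
0.06 35 20 neg [ 12.   2. -26. 131. -17.  13.  -0.] pos [ 63.   8. -78. 131.  13.  13.   0.]
0.06 35 45 neg [ 20.   7. -24. 126. -46.  29.  -0.] pos [ 69.  24. -78. 126.   0.  22.   0.]
0.06 35 75 neg [ 23.  18. -22. 113. -38.  50.   0.] pos [ 66.  47. -78. 113.  17.  44.  -0.]
0.06 50 -75 neg [-88.  63.  70.  95.  -9.  68.   0.] pos [-33.  36. -10.  95.  50.  83.  -0.]
0.06 50 -45 neg None pos [-24.  23. -22. 116.  69.  65.   0.]
0.06 50 -20 neg None pos [ -7.  13. -33. 131.  88.  46.  -0.]
0.06 50 0 neg None pos [ 13.   5. -41. 139. 115.  24.   0.]
0.06 50 20 neg None pos None
0.06 50 45 neg [ 27.  10. -23. 133. -86.  34.   0.] pos [-28.  11.  33. 133. 268.  42.  -0.]
0.06 50 75 neg [ 31.  24. -23. 115. -54.  55.   0.] pos [ 73.  59. -78. 115.  11.  40.  -0.]
0.06 65 -75 neg [-
[... 1072 characters left out ...]
.  44.  36.  -0.]
0.21 50 0 neg None pos [  0. -16. -25. 134.  41.  19.   0.]
0.21 50 20 neg [-11. -16.  -1. 135. -34.  14.   0.] pos None
0.21 50 45 neg [ 22.  -8. -17. 128. -65.  44.  -0.] pos None
0.21 50 75 neg [ 31.  10. -21. 111. -52.  67.  -0.] pos None
0.21 65 -75 neg None pos [-35.  33. -12.  90.  58. 101.  -0.]
0.21 65 -45 neg None pos [-22.  17. -30. 114.  75.  82.  -0.]
0.21 65 -20 neg None pos [  2.  -2. -46. 133.  86.  53.  -0.]
0.21 65 0 neg None pos None
0.21 65 20 neg None pos None
0.21 65 45 neg [-35.  -5.  44. 135. -88.  46.  -0.] pos [ 45.  -5. -34. 135. 268.  52.   0.]
0.21 65 75 neg [ 37.  17. -23. 114. -64.  72.  -0.] pos None
real	1m14.977s
user	1m15.288s
sys	0m0.186s
```

An azimuth of about -45° with 50–65° tilt (positive j5) suits both the knob and the lip. I'll replicate the per-row IK roughly, check it against the last two moves, and pick a drag direction.

```bash
cat > sim.py <<'E'
from feas import *
from scipy.optimize import lsq_linear
LO,HI=lo-1,hi+1;V=.7*np.array([147.25,147.25,180,180,180,180,180])/12
def jac(q):
    p0,r0,_=fk(q,S,dd,off);J=np.zeros((6,7))
    for i in range(7):
        e=q.copy();e[i]+=.01;p,r,_=fk(e,S,dd,off);J[:,i]=np.r_[(p-p0)/.01,(r*r0.inv()).as_rotvec()/.01]
    return p0,r0,J
def row(q,sh,w,lam,turn=0):
    p,r,J=jac(q);tp=p+r.apply(np.array(sh)/1e3);tr=r*R.from_euler("z",turn);W=np.r_[1,1,1,w,w,w]
    qs=q.copy()
    for _ in range(3):
        p,r,J=jac(qs);e=np.r_[tp-p,(tr*r.inv()).as_rotvec()]
        s=lsq_linear(np.r_[J*W[:,None],lam*np.eye(7)],np.r_[e*W,np.zeros(7)],bounds=(np.minimum(LO-qs,-1e-6),np.maximum(HI-qs,1e-6)));qs=np.clip(qs+s.x,LO,HI)
    d=qs-q;return q+d*min(1,(V/np.maximum(abs(d),1e-9)).min())
def azt(q):
    p,r,_=fk(q,S,dd,off);z=r.apply([0,0,1]);return p.round(3),round(np.degrees(np.arctan2(z[1],z[0])),1),round(np.degrees(np.arccos(-z[2])),1)
E
cat > t.py <<'E'
from sim import *
A=[59.2,11.9,33.5,53,-63.9,117.4,113.4];B=[68.7,39.2,-14,3.7,-41.9,117.5,85.3];C=[73.9,21.9,22.7,3.3,-89.1,114.9,71.1]
for w in(.1,.3,1.):
  for lam in(2e-5,1e-4,5e-4):
    q=np.array(A)
    for _ in range(12): q=row(q,[-35,10,-19],w,lam)
    q2=np.array(B)
    for _ in range(12): q2=row(q2,[-17,24,-27],w,lam)
    print(w,lam,q.round(),azt(q),q2.round(),azt(q2))
E
python3 t.py
```

```text
0.1 2e-05 [ 84.  30. -39.   3. -28.  97.  87.] (array([ 0.387, -0.558,  0.958]), np.float64(-10.6), np.float64(69.7)) [ 96.  20. -41.   3. -43.  86.  71.] (array([ 0.323, -0.427,  1.152]), np.float64(-13.4), np.float64(89.1))
0.1 0.0001 [ 80.  33. -50.   3. -14. 100.  85.] (array([ 0.426, -0.567,  0.907]), np.float64(-6.7), np.float64(65.2)) [ 95.  19. -27.   3. -57.  87.  71.] (array([ 0.323, -0.427,  1.152]), np.float64(-13.4), np.float64(89.1))
0.1 0.0005 [ 95.  29.  12.   3. -89.  80.  83.] (array([ 0.263, -0.635,  1.094]), np.float64(-23.1), np.float64(92.0)) [ 95.  19. -26.   3. -57.  87.  71.] (array([ 0.323, -0.427,  1.152]), np.float64(-13.4), np.float64(89.1))
0.3 2e-05 [ 87.  32. -48.   3. -22. 109.  86.] (array([ 0.346, -0.541,  0.893]), np.float64(-3.3), np.float64(60.9)) [ 91.  21. -70.   3. -12. 100.  69.] (array([ 0.355, -0.392,  1.061]), np.float64(-5.6), np.float64(75.0))
0.3 0.0001 [ 73.  36. -61.   3.   2. 114.  86.] (array([ 0.447, -0.515,  0.8  ]), np.float64(6.9), np.float64(49.6)) [ 89.  20. -29.   3. -51. 100.  70.] (array([ 0.355, -0.392,  1.061]), np.float6
[... 222 characters left out ...]
at64(-5.6), np.float64(75.0))
1.0 2e-05 [ 89.  31. -38.   5. -32. 118.  88.] (array([ 0.313, -0.515,  0.854]), np.float64(2.5), np.float64(53.9)) [ 76.  27. -79.   4.  11. 118.  74.] (array([ 0.408, -0.39 ,  0.891]), np.float64(8.5), np.float64(52.0))
1.0 0.0001 [ 83.  34. -71.   8.   5. 118.  86.] (array([ 0.384, -0.5  ,  0.803]), np.float64(9.3), np.float64(47.7)) [ 76.  26. -70.   6.  -0. 118.  70.] (array([ 0.421, -0.359,  0.889]), np.float64(11.6), np.float64(50.9))
1.0 0.0005 [ 77.  36. -63.  10.   1. 118.  84.] (array([ 0.441, -0.495,  0.753]), np.float64(16.8), np.float64(44.5)) [ 76.  23. -58.   6. -13. 118.  69.] (array([ 0.411, -0.332,  0.912]), np.float64(10.5), np.float64(52.1))
```

```bash
cat > t2.py <<'E'
from sim import *
C=np.array([73.9,21.9,22.7,3.3,-89.1,114.9,71.1])
from concurrent.futures import ProcessPoolExecutor as PE
def run(a):
    az,el=np.radians(a);d=np.array([np.cos(el)*np.cos(az),np.cos(el)*np.sin(az),np.sin(el)])*38;q=C.copy();L=[]
    for i in range(36):
        _,r,_=fk(q,S,dd,off);q=row(q,r.inv().apply(d),.7,5e-4)
        if i%12==11: L.append((azt(q),q.round().astype(int).tolist()))
    return a,L
G=[(a,e) for a in range(-180,1,30) for e in(-40,0,45)]
with PE() as ex:
    for a,L in ex.map(run,G):
        if any(l[0][1]<-15 for l in L):
            print(a,*[(l[0][0].tolist(),float(l[0][1]),float(l[0][2]),l[1]) for l in L],sep="\n  ")
E
OMP_NUM_THREADS=1 timeout 500 python3 t2.py
```

```text
(-180, 0)
  ([0.147, -0.376, 0.927], 2.6, 62.3, [146, 20, -79, 28, -46, 118, 84])
  ([-0.12, -0.468, 0.838], -8.0, 73.7, [164, 35, -79, 35, -45, 118, 102])
  ([-0.357, -0.516, 0.733], -20.6, 83.6, [164, 54, -79, 23, -34, 118, 109])
(-150, 0)
  ([0.109, -0.502, 0.879], 0.5, 63.0, [127, 32, -79, 17, -24, 118, 88])
  ([-0.153, -0.631, 0.721], -9.5, 70.4, [141, 50, -79, 19, -19, 118, 109])
  ([-0.341, -0.704, 0.573], -22.1, 76.0, [141, 65, -79, 5, -10, 118, 122])
(-150, 45)
  ([0.147, -0.399, 0.999], -2.7, 69.8, [117, 25, -39, 3, -65, 118, 75])
  ([-0.023, -0.423, 1.015], -9.1, 81.3, [137, 31, -49, 3, -70, 116, 79])
  ([-0.137, -0.448, 1.04], -16.2, 93.5, [145, 37, -52, 3, -73, 109, 81])
(-120, 0)
  ([0.173, -0.647, 0.807], -1.3, 63.8, [101, 41, 11, 3, -89, 116, 96])
  ([0.017, -0.829, 0.633], -11.3, 69.7, [110, 57, 11, 3, -88, 109, 114])
  ([-0.086, -0.953, 0.495], -24.2, 74.7, [114, 68, 11, 3, -88, 97, 126])
(-120, 45)
  ([0.236, -0.484, 0.975], -3.4, 69.9, [100, 28, 2, 3, -89, 111, 80])
  ([0.135, -0.581, 0.997], -11.6, 81.7, [111, 33, -5, 3, -89, 103, 85])
  ([0.065, -0.664, 1.032], 
[... 217 characters left out ...]
-24.8, 78.5, [86, 70, 19, 3, -89, 69, 120])
(-90, 45)
  ([0.369, -0.517, 0.967], -3.9, 70.7, [84, 29, 17, 3, -89, 102, 80])
  ([0.361, -0.641, 0.994], -12.2, 83.0, [86, 34, 15, 3, -89, 88, 85])
  ([0.354, -0.74, 1.031], -21.0, 94.8, [86, 38, 14, 3, -89, 72, 88])
(-60, 0)
  ([0.578, -0.639, 0.794], -1.7, 65.3, [65, 43, 27, 3, -83, 92, 88])
  ([0.708, -0.819, 0.624], -10.6, 73.6, [62, 59, 27, 3, -83, 68, 100])
  ([0.781, -0.924, 0.491], -20.6, 81.0, [58, 71, 24, 3, -85, 47, 110])
(-60, 45)
  ([0.503, -0.482, 0.971], -3.4, 71.0, [67, 29, 25, 3, -85, 95, 76])
  ([0.588, -0.58, 0.998], -10.7, 83.8, [62, 34, 27, 3, -83, 75, 79])
  ([0.642, -0.653, 1.029], -17.9, 95.8, [58, 39, 27, 3, -81, 56, 82])
```

The replica is good enough to plan with. I'll search short multi-segment drags in it, with a faster FK.

```bash
nproc; cat > fast.py <<'E'
from feas import *
LO,HI=lo-1,hi+1;V=.7*np.array([147.25,147.25,180,180,180,180,180])/12
def kin(q):
    a=np.radians(q)*S+off;r=np.eye(3);p=np.zeros(3);ax=[];o=[]
    for i in range(7):
        c,s=np.cos(a[i]),np.sin(a[i])
        if i%2==0:
            ax.append(S[i]*r[:,2]);o.append(p);r=r@np.array([[c,-s,0],[s,c,0],[0,0,1]]);p=p+r[:,2]*dd[i//2]
            if i in(2,4): p=p+r[:,0]*dd[3+i//2]
        else: ax.append(S[i]*r[:,1]);o.append(p);r=r@np.array([[c,0,s],[0,1,0],[-s,0,c]])
    J=np.array([np.r_[np.cross(x,p-b),x] for x,b in zip(ax,o)]).T*np.pi/180
    return p,r,J
def rv(M): return .5*np.array([M[2,1]-M[1,2],M[0,2]-M[2,0],M[1,0]-M[0,1]])
def row(q,dw,w=.7,lam=5e-4,turn=0):
    p,r,J=kin(q);tp=p+dw;c,s=np.cos(turn),np.sin(turn);tr=r@np.array([[c,-s,0],[s,c,0],[0,0,1]]);W=np.r_[1,1,1,w,w,w];qs=q.copy()
    for _ in range(3):
        p,r,J=kin(qs);e=np.r_[tp-p,rv(tr@r.T)]*W;A=J*W[:,None];fr=np.ones(7,bool);x=np.zeros(7)
        for _ in range(4):
            B=A[:,fr];x[fr]=np.linalg.solve(B.T@B+lam**2*np.eye(fr.sum()),B.T@(e-A[:,~fr]@x[~fr]))
            n=np.clip(x,LO-qs,HI-qs);bad=fr&(abs(n-x)>1e-9);x=n
            if not bad.any():break
            fr&=~bad
        qs=qs+x
    d=qs-q;return q+d*min(1,(V/np.maximum(abs(d),1e-9)).min())
def azt(q):
    p,r,_=kin(q);z=r[:,2];return p,np.degrees(np.arctan2(z[1],z[0])),np.degrees(np.arccos(np.clip(-z[2],-1,1)))
def dv(az,el): a,e=np.radians([az,el]);return np.array([np.cos(e)*np.cos(a),np.cos(e)*np.sin(a),np.sin(e)])*.038
E
cat > t3.py <<'E'
from fast import *
from concurrent.futures import ProcessPoolExecutor as PE
C=np.array([73.9,21.9,22.7,3.3,-89.1,114.9,71.1])
def run(seed):
    g=np.random.default_rng(seed);best=(1e9,)
    for _ in range(130):
        segs=[(int(g.integers(-18,18)*10),int(g.integers(-8,9)*10),int(g.integers(2,8)*3)) for _ in range(3)]
        q=C.copy();n=0;ok=True
        for a,e,m in segs:
            d=dv(a,e)
            for _ in range(m):
                q=row(q,d);n+=1;p,az,t=azt(q)
                if p[2]<.5 or p[0]<-.05 or np.hypot(*p[:2])>.85 or p[1]<-.68 or(p[2]<.62 and p[0]>.45 and p[1]>-.2): ok=False;break
                c=abs(az+45)+abs(t-57)*.7+.15*n
                if c<best[0]: best=(c,n,segs,p.round(3).tolist(),round(az),round(t),q.round().tolist())
            if not ok:break
    return best
if __name__=="__main__":
    with PE() as ex: L=sorted(ex.map(run,range(64)),key=lambda b:b[0])
    for b in L[:6]:print(b)
E
export OMP_NUM_THREADS=1; time timeout 400 python3 t3.py
```

```text
4
(np.float64(25.453047426217662), 63, [(120, -10, 21), (-90, 10, 21), (-90, -40, 21)], [0.256, -0.428, 0.951], -34, 50, [-92.0, -17.0, 71.0, 3.0, 61.0, 118.0, 78.0])
(np.float64(28.998597363452568), 39, [(170, -30, 15), (-160, 40, 15), (-110, -30, 15)], [-0.033, -0.523, 0.628], -26, 64, [48.0, -9.0, 71.0, 83.0, -56.0, 99.0, 142.0])
(np.float64(32.45593074412824), 54, [(170, -30, 15), (-130, 70, 18), (-160, 40, 21)], [0.017, -0.238, 1.074], -32, 73, [-8.0, -17.0, 71.0, 3.0, -28.0, 118.0, 73.0])
(np.float64(34.13159503109105), 47, [(150, -40, 21), (-130, 40, 21), (100, -50, 9)], [-0.015, -0.342, 0.732], -19, 58, [76.0, -17.0, 43.0, 75.0, -53.0, 118.0, 130.0])
(np.float64(34.931892755346574), 51, [(150, -50, 21), (-170, 60, 12), (-150, 50, 18)], [-0.004, -0.301, 0.954], -24, 66, [32.0, -17.0, 71.0, 39.0, -57.0, 118.0, 98.0])
(np.float64(35.90072205390719), 54, [(150, -20, 12), (170, 80, 21), (-120, 20, 21)], [0.099, -0.325, 1.037], -24, 66, [-40.0, -17.0, 71.0, 3.0, -1.0, 118.0, 73.0])
real	4m23.760s
user	17m7.782s
sys	0m0.320s
```

I'll follow the second plan: pull inward, then up and over, then right.

Call:
arm_command:
  series: "29 -18 -17 0 255;29 -18 -17 0 255;29 -18 -17 0 255;29 -18 -17 0 255;29 -18 -17 0 255;29 -18 -17 0 255;29 -18 -17 0 255;29 -18 -17 0 255;29 -18 -17 0 255;29 -18 -17 0 255;29 -18 -17 0 255;29 -18 -17 0 255"

```text
time_s: 11.73
tool_pos: [0.083, -0.3324, 0.735]
tool_rot: [130.5, 37.6, 119.9]
force: [-0.1, -0.8, 0.4]
grip_width: 0.0003
grasp_force: 0.0
```

```bash
python3 -c "from h import *;st()"
```

```text
11.73 q [ 49.3 -17.3  50.4  73.7 -52.5 117.6 119.2] p [ 0.083  -0.3324  0.735 ] rpy [130.5  37.6 119.9] F [-0.1 -0.8  0.4] 
x [-0.395  0.687 -0.611] y [0.331 0.726 0.603] z [ 0.857  0.035 -0.514]
```

```bash
sed -i 's/^C=.*/C=np.array([49.3,-17.3,50.4,73.7,-52.5,117.6,119.2])/; s/range(130)/range(60)/; s/range(3)\]/range(2)]/; s/p\[0\]<-.05/p[0]<-.12/;s/integers(2,8)/integers(2,7)/' t3.py; time timeout 200 python3 t3.py
```

```text
(np.float64(19.140021046713922), 36, [(-150, 0, 18), (-150, 70, 18)], [-0.003, -0.299, 0.992], -35, 62, [16.0, -17.0, 71.0, 23.0, -38.0, 118.0, 90.0])
(np.float64(21.52487609099842), 36, [(-150, 10, 18), (-150, 70, 18)], [0.019, -0.291, 1.024], -34, 65, [0.0, -17.0, 71.0, 14.0, -28.0, 118.0, 83.0])
(np.float64(22.46391873274015), 27, [(150, -20, 9), (-180, 50, 18)], [-0.088, -0.345, 0.853], -30, 62, [47.0, -17.0, 71.0, 53.0, -53.0, 118.0, 117.0])
(np.float64(22.551778744685322), 33, [(-170, 10, 15), (-180, 70, 18)], [0.004, -0.253, 1.035], -35, 67, [15.0, -17.0, 71.0, 16.0, -42.0, 118.0, 83.0])
(np.float64(23.844466694322566), 27, [(150, -20, 9), (-160, 50, 18)], [-0.071, -0.348, 0.857], -28, 61, [43.0, -17.0, 71.0, 51.0, -52.0, 118.0, 115.0])
(np.float64(23.89481801806799), 30, [(-130, 80, 15), (-100, -10, 15)], [0.188, -0.398, 0.99], -26, 58, [-68.0, -17.0, 71.0, 3.0, 31.0, 117.0, 78.0])
real	1m30.049s
user	5m52.509s
sys	0m0.266s
```

Call:
arm_command:
  series: "0 -25 -29 0 255;0 -25 -29 0 255;0 -25 -29 0 255;0 -25 -29 0 255;0 -25 -29 0 255;0 -25 -29 0 255;0 -25 -29 0 255;0 -25 -29 0 255;0 -25 -29 0 255"

```text
time_s: 12.48
tool_pos: [-0.0572, -0.3773, 0.6735]
tool_rot: [134.2, 42.2, 113.2]
force: [-0.6, -0.7, -0.1]
grip_width: 0.0007
grasp_force: 0.0
```

```bash
python3 - <<'E'
from h import *
o,q=st()
for a,e in((-150,0),(-150,70)):
    A,Eq=np.radians([a,e]);print((q.T@np.array([np.cos(Eq)*np.cos(A),np.cos(Eq)*np.sin(A),np.sin(Eq)])*38).round())
E
```

```text
12.48 q [ 45.  -17.3  70.9  75.5 -47.  117.6 134.5] p [-0.0572 -0.3773  0.6735] rpy [134.2  42.2 113.2] F [-0.6 -0.7 -0.1] 
x [-0.292  0.681 -0.671] y [0.451 0.717 0.532] z [ 0.843 -0.148 -0.517]
[ -3. -28. -25.]
[-25.   9. -27.]
```

Call:
arm_command:
  series: "-3 -28 -25 0 255;-3 -28 -25 0 255;-3 -28 -25 0 255;-3 -28 -25 0 255;-25 9 -27 0 255;-25 9 -27 0 255;-25 9 -27 0 255;-25 9 -27 0 255;-25 9 -27 0 255;-25 9 -27 0 255;-25 9 -27 0 255;-25 9 -27 0 255"

```text
time_s: 13.48
tool_pos: [-0.0544, -0.3554, 0.8659]
tool_rot: [139.0, 48.3, 105.4]
force: [-0.1, -0.0, 0.2]
grip_width: 0.0004
grasp_force: 0.0
```

```bash
python3 - <<'E'
from h import *
o,q=st()
for a,e in((-150,0),(-150,70),(-100,0)):
    A,Eq=np.radians([a,e]);print((q.T@np.array([np.cos(Eq)*np.cos(A),np.cos(Eq)*np.sin(A),np.sin(Eq)])*38).round())
E
```

```text
13.48 q [ 39.2 -17.3  70.9  49.2 -50.6 117.6 112.4] p [-0.0544 -0.3554  0.8659] rpy [139.   48.3 105.4] F [-0.1 -0.   0.2] 
x [-0.176  0.641 -0.747] y [0.598 0.672 0.436] z [ 0.782 -0.37  -0.502]
[ -6. -32. -19.]
[-29.   4. -24.]
[-23. -29.   9.]
```

Call:
arm_command:
  series: "-29 4 -24 0 255;-29 4 -24 0 255;-29 4 -24 0 255;-29 4 -24 0 255;-29 4 -24 0 255;-29 4 -24 0 255;-29 4 -24 0 255;-29 4 -24 0 255;-29 4 -24 0 255"

```text
time_s: 14.23
tool_pos: [-0.0043, -0.2971, 1.0146]
tool_rot: [137.5, 54.3, 96.9]
force: [0.7, -0.4, -0.4]
grip_width: 0.0004
grasp_force: 0.0
```

```bash
python3 -c "from h import *;st()"
```

```text
14.23 q [ 14.5 -17.3  70.9  18.6 -37.6 117.6  87. ] p [-0.0043 -0.2971  1.0146] rpy [137.5  54.3  96.9] F [ 0.7 -0.4 -0.4] 
x [-0.07   0.58  -0.812] y [0.667 0.632 0.394] z [ 0.742 -0.514 -0.431]
```

Azimuth is -35° and tilt 64°. I'll simulate the transfer to the knob, adding a turn that brings tool x (the camera side) up, and then the lip poses. The plan at the lip is to open the gripper and use only the left finger, so the 190 mm body clears.

```bash
cat > t4.py <<'E'
from fast import *
np.set_printoptions(suppress=True,linewidth=150)
for tot in(2.69,-.45):
    q=np.array([14.5,-17.3,70.9,18.6,-37.6,117.6,87.]);left=tot
    for wp in([.5,-.25,.75],[.45,-.05,.35],[.5,.06,.19],[.57,.03,.168],[.57,-.015,.168],[.47,.1,.1],[.5,.12,.05],[.57,.12,.05],[.57,.12,.2]):
        n=0
        while n<35:
            p,r,_=kin(q);d=np.array(wp)-p;L=np.linalg.norm(d)
            t=np.clip(left,-.122,.122)
            if L<.003 and abs(t)<.01:break
            q=row(q,d*min(1,.038/L),turn=t);left-=t;n+=1
        p,r,_=kin(q);print(wp,n,p.round(3),[round(float(v)) for v in azt(q)[1:]],q.round(),"x_z,y_z",r[2,:2].round(2))
E
python3 t4.py
```

```text
[0.5, -0.25, 0.75] 35 [ 0.506 -0.252  0.755] [-33, 51] [ 19. -17.  -0.  73.  11.  75. -31.] x_z,y_z [0.24 0.73]
[0.45, -0.05, 0.35] 33 [ 0.452 -0.049  0.35 ] [-63, 41] [-26. -17.  -0. 115.  41.  83. -91.] x_z,y_z [-0.04  0.65]
[0.5, 0.06, 0.19] 6 [0.5  0.06 0.19] [-63, 41] [ -30.    3.   -6.  116.   43.   74. -112.] x_z,y_z [-0.04  0.65]
[0.57, 0.03, 0.168] 3 [0.57  0.03  0.168] [-63, 41] [ -26.   10.   -3.  111.   45.   68. -109.] x_z,y_z [-0.04  0.65]
[0.57, -0.015, 0.168] 2 [ 0.57  -0.015  0.168] [-63, 41] [ -23.    7.   -1.  113.   46.   65. -106.] x_z,y_z [-0.04  0.65]
[0.47, 0.1, 0.1] 5 [0.47 0.1  0.1 ] [-63, 41] [ -33.   10.   -9.  120.   44.   70. -125.] x_z,y_z [-0.04  0.65]
[0.5, 0.12, 0.05] 2 [0.5  0.12 0.05] [-63, 41] [ -34.   19.   -8.  116.   47.   67. -129.] x_z,y_z [-0.04  0.65]
[0.57, 0.12, 0.05] 2 [0.57 0.12 0.05] [-63, 41] [ -31.   24.   -7.  108.   48.   66. -124.] x_z,y_z [-0.04  0.65]
[0.57, 0.12, 0.2] 4 [0.57 0.12 0.2 ] [-63, 41] [ -30.   13.   -8.  102.   43.   77. -112.] x_z,y_z [-0.04  0.65]
[0.5, -0.25, 0.75] 35 [ 0.506 -0.252  0.755] [-33, 51] [ 19. -17.  
[... 218 characters left out ...]
.  -6. 116.  43.  74. -20.] x_z,y_z [-0.65 -0.06]
[0.57, 0.03, 0.168] 3 [0.57  0.03  0.168] [-63, 41] [-26.  10.  -3. 111.  45.  68. -17.] x_z,y_z [-0.65 -0.06]
[0.57, -0.015, 0.168] 2 [ 0.57  -0.015  0.168] [-63, 41] [-23.   7.  -1. 113.  46.  65. -14.] x_z,y_z [-0.65 -0.06]
[0.47, 0.1, 0.1] 5 [0.47 0.1  0.1 ] [-63, 41] [-33.  10.  -9. 120.  44.  70. -33.] x_z,y_z [-0.65 -0.06]
[0.5, 0.12, 0.05] 2 [0.5  0.12 0.05] [-63, 41] [-34.  19.  -8. 116.  47.  67. -37.] x_z,y_z [-0.65 -0.06]
[0.57, 0.12, 0.05] 2 [0.57 0.12 0.05] [-63, 41] [-31.  24.  -7. 108.  48.  66. -32.] x_z,y_z [-0.65 -0.06]
[0.57, 0.12, 0.2] 4 [0.57 0.12 0.2 ] [-63, 41] [-30.  13.  -8. 102.  43.  77. -20.] x_z,y_z [-0.65 -0.06]
```

```bash
cat > t5.py <<'E'
from fast import *
np.set_printoptions(suppress=True,linewidth=150)
tail=([.5,.06,.19],[.57,.03,.168],[.57,-.015,.168],[.47,.1,.1],[.57,.12,.05],[.57,.12,.2])
for pre in([[.45,-.35,.8],[.55,-.25,.5],[.53,-.15,.3]],[[.6,-.35,.8],[.6,-.25,.5],[.53,-.12,.25]],[[.35,-.5,.8],[.5,-.35,.4],[.5,-.1,.2]]):
    q=np.array([14.5,-17.3,70.9,18.6,-37.6,117.6,87.]);left=2.69;N=0
    for wp in(*pre,*tail):
        n=0
        while n<25:
            p,r,_=kin(q);d=np.array(wp)-p;L=np.linalg.norm(d);t=np.clip(left,-.122,.122)
            if L<.012:break
            q=row(q,d*min(1,.038/L),turn=t);left-=t;n+=1
        p,r,_=kin(q);N+=n;print(wp,N,p.round(3),[round(float(v)) for v in azt(q)[1:]],q.round(),"x_z,y_z",r[2,:2].round(2))
    print()
E
python3 t5.py
```

```text
[0.45, -0.35, 0.8] 25 [ 0.459 -0.359  0.809] [-33, 58] [ 42. -17.  -1.  70.  -9.  69. -19.] x_z,y_z [0.38 0.76]
[0.55, -0.25, 0.5] 47 [ 0.56  -0.253  0.501] [-40, 44] [ 13. -17.  -0.  99.  20.  59. -53.] x_z,y_z [0.26 0.64]
[0.53, -0.15, 0.3] 57 [ 0.541 -0.15   0.297] [-44, 42] [ -4. -17.  -0. 121.  38.  52. -84.] x_z,y_z [0.21 0.63]
[0.5, 0.06, 0.19] 63 [0.502 0.05  0.195] [-44, 42] [ -12.   -9.  -22.  126.   44.   60. -118.] x_z,y_z [0.21 0.63]
[0.57, 0.03, 0.168] 65 [0.57  0.03  0.168] [-44, 42] [  -8.    0.  -19.  121.   50.   55. -119.] x_z,y_z [0.21 0.63]
[0.57, -0.015, 0.168] 66 [ 0.57  -0.008  0.168] [-44, 42] [  -6.   -2.  -17.  123.   50.   51. -115.] x_z,y_z [0.21 0.63]
[0.47, 0.1, 0.1] 70 [0.476 0.093 0.104] [-44, 42] [ -15.    1.  -27.  130.   52.   58. -136.] x_z,y_z [0.21 0.63]
[0.57, 0.12, 0.05] 73 [0.57 0.12 0.05] [-44, 42] [ -15.   18.  -24.  119.   63.   57. -142.] x_z,y_z [0.21 0.63]
[0.57, 0.12, 0.2] 77 [0.57 0.12 0.2 ] [-44, 42] [ -11.    4.  -27.  113.   49.   65. -123.] x_z,y_z [0.21 0.63]

[0.6, -0.35, 0.8] 25 [ 0.57  -0.348  0.817] [-35, 62] [ 72. -13. -32. 
[... 1296 characters left out ...]
62 0.5 ]
[0.5, 0.06, 0.19] 72 [0.503 0.058 0.195] [-40, 52] [  26.  -17.  -62.  131.   46.   52. -154.] x_z,y_z [0.6 0.5]
[0.57, 0.03, 0.168] 76 [0.563 0.025 0.176] [-39, 52] [  52.  -14.  -79.  128.   52.   44. -154.] x_z,y_z [0.6 0.5]
[0.57, -0.015, 0.168] 77 [ 0.569 -0.011  0.169] [-39, 51] [  53.  -14.  -76.  130.   54.   40. -153.] x_z,y_z [0.6 0.5]
[0.47, 0.1, 0.1] 85 [0.465 0.094 0.108] [-39, 45] [  39.  -17.  -79.  134.   39.   46. -154.] x_z,y_z [0.52 0.47]
[0.57, 0.12, 0.05] 100 [0.568 0.117 0.058] [-28, 36] [ -22.    8.   -9.  126.   55.   39. -154.] x_z,y_z [0.48 0.34]
[0.57, 0.12, 0.2] 104 [0.57 0.12 0.2 ] [-28, 36] [ -21.   -4.  -10.  119.   39.   51. -134.] x_z,y_z [0.48 0.34]
```

Bringing x up would exceed j7, so I'll keep the camera side down (a turn of about -0.45) and go via (0.6,-0.35,0.8).

```bash
cat >> h.py <<'E'
def go(*wps):
    o,q=st();p=o["tool_pos"];up=q.T@[0,0,1]
    print("az,tilt",np.degrees([np.arctan2(q[1,2],q[0,2]),np.arccos(-q[2,2])]).round(1),"turn for x down",round(float(np.arctan2(-up[1],-up[0])),3))
    for w in wps: print(w,"mm in tool:",(q.T@(np.array(w)-p)*1e3).round(1));p=np.array(w)
E
python3 -c "
from h import *
go([.6,-.35,.8],[.6,-.25,.5])"
```

```text
14.23 q [ 14.5 -17.3  70.9  18.6 -37.6 117.6  87. ] p [-0.0043 -0.2971  1.0146] rpy [137.5  54.3  96.9] F [ 0.7 -0.4 -0.4] 
x [-0.07   0.58  -0.812] y [0.667 0.632 0.394] z [ 0.742 -0.514 -0.431]
az,tilt [-34.7  64.5] turn for x down -0.452
[0.6, -0.35, 0.8] mm in tool: [101.4 284.9 567.9]
[0.6, -0.25, 0.5] mm in tool: [301.5 -55.   77.8]
```

Call:
arm_command:
  series: "6 17 34 0 255;6 17 34 0 255;6 17 34 0 255;6 17 34 0 255;6 17 34 0 255;6 17 34 0 255;6 17 34 0 255;6 17 34 0 255;6 17 34 0 255;6 17 34 0 255;6 17 34 0 255;6 17 34 0 255;6 17 34 0 255;6 17 34 0 255;6 17 34 0 255;6 17 34 0 255;6 17 34 0 255"

```text
time_s: 15.65
tool_pos: [0.2553, -0.3028, 0.9641]
tool_rot: [141.2, 53.1, 101.2]
force: [-0.4, -0.3, 0.8]
grip_width: 0.0002
grasp_force: 0.0
```

```bash
python3 -c "
from h import *
go([.6,-.25,.5],[.53,-.12,.25])"
```

```text
15.65 q [104.8 -17.3  -6.4  48.  -56.2 100.9  92.3] p [ 0.2553 -0.3028  0.9641] rpy [141.2  53.1 101.2] F [-0.4 -0.3  0.8] 
x [-0.117  0.589 -0.8  ] y [0.667 0.643 0.376] z [ 0.736 -0.49  -0.468]
az,tilt [-33.6  62.1] turn for x down -0.439
[0.6, -0.25, 0.5] mm in tool: [361.9  89.5 445. ]
[0.53, -0.12, 0.25] mm in tool: [284.7 -57.1   1.9]
```

Call:
arm_command:
  series: "22 7 31 0 255;22 7 31 0 255;22 7 31 0 255;22 7 31 0 255;22 7 31 0 255;22 7 31 0 255;22 7 31 0 255;22 7 31 0 255;22 7 31 0 255;22 7 31 0 255;22 7 31 0 255;22 7 31 0 255;22 7 31 0 255"

```text
time_s: 16.73
tool_pos: [0.5803, -0.303, 0.6683]
tool_rot: [146.2, 48.0, 107.2]
force: [-0.1, 0.7, -0.3]
grip_width: 0.0002
grasp_force: 0.0
```

```bash
python3 -c "
from h import *
go([.6,-.25,.5],[.53,-.12,.25])"
```

```text
16.73 q [ 38.1 -16.5 -12.1  86.3   2.1  53.9  57. ] p [ 0.5803 -0.303   0.6683] rpy [146.2  48.  107.2] F [-0.1  0.7 -0.3] 
x [-0.197  0.639 -0.744] y [0.672 0.641 0.372] z [ 0.714 -0.426 -0.556]
az,tilt [-30.8  56.3] turn for x down -0.464
[0.6, -0.25, 0.5] mm in tool: [155.1 -15.5  85. ]
[0.53, -0.12, 0.25] mm in tool: [282.8 -56.8  33.5]
```

Call:
arm_command:
  series: "31 -3 17 0 255;31 -3 17 0 255;31 -3 17 0 255;31 -3 17 0 255;31 -3 17 0 255;31 -6 4 0 255;35 -7 4 0 255;35 -7 4 0 255;35 -7 4 0 255;35 -7 4 0 255"

```text
time_s: 17.57
tool_pos: [0.6097, -0.1839, 0.3511]
tool_rot: [148.5, 47.0, 108.0]
force: [-0.1, -0.2, -0.9]
grip_width: 0.0006
grasp_force: 0.0
```

```bash
python3 -c "
from h import *
go([.53,-.12,.25],[.50,.06,.19])"
```

```text
17.57 q [ 10.7 -17.3  -9.  121.9  43.6  33.4   4.8] p [ 0.6097 -0.1839  0.3511] rpy [148.5  47.  108. ] F [-0.1 -0.2 -0.9] 
x [-0.211  0.648 -0.732] y [0.693 0.627 0.356] z [ 0.689 -0.432 -0.581]
az,tilt [-32.1  54.5] turn for x down -0.453
[0.53, -0.12, 0.25] mm in tool: [132.1 -51.2 -23.8]
[0.5, 0.06, 0.19] mm in tool: [166.9  70.7 -63.6]
```

Call:
arm_command:
  series: "33 -13 -6 0 255;33 -13 -6 0 255;33 -13 -6 0 255;33 -13 -6 0 255;33 14 -13 0 255;33 14 -13 0 255;33 14 -13 0 255;33 14 -13 0 255;33 14 -13 0 255;0 0 0 -0.113 255;0 0 0 -0.113 255;0 0 0 -0.113 255;0 0 0 -0.113 255"

```text
time_s: 18.65
tool_pos: [0.5307, 0.0592, 0.18]
tool_rot: [-178.7, 54.1, 148.4]
force: [-0.4, 0.5, -0.3]
grip_width: 0.0003
grasp_force: 0.0
```

```bash
python3 - <<'E'
from h import *
go([.54,.045,.17],[.568,.03,.168],[.568,-.012,.168])
s=cams.read_camera("scene");t=cams.read_camera("top");cv2.imwrite("pics/s1.png",s);cv2.imwrite("pics/t1.png",t)
a=np.hstack([cv2.resize(s[90:250,240:370],None,fx=3,fy=3),cv2.resize(t[90:250,200:340],None,fx=2.9,fy=3)]);cv2.imwrite("pics/c2.png",a);print(a.shape)
E
```

```text
18.65 q [-11.8  -5.  -29.6 132.9  65.2  56.3 -25.3] p [0.5307 0.0592 0.18  ] rpy [-178.7   54.1  148.4] F [-0.4  0.5 -0.3] 
x [-0.5    0.308 -0.81 ] y [ 0.54   0.842 -0.013] z [ 0.677 -0.444 -0.587]
az,tilt [-33.2  54.1] turn for x down 0.016
[0.54, 0.045, 0.17] mm in tool: [-0.9 -6.8 18.5]
[0.568, 0.03, 0.168] mm in tool: [-17.    2.5  26.8]
[0.568, -0.012, 0.168] mm in tool: [-12.9 -35.3  18.6]
(480, 796, 3)
```

View pics/c2.png

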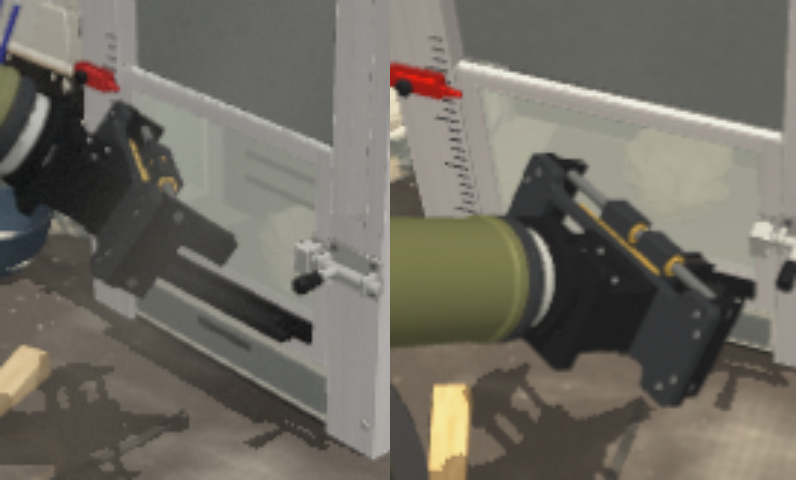

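The picture shows the gripper tilted in front of the window. The fingertip is at crop (232,240), left of the knob at (308,283), with the body clear of the hood. Now the knob push.

Call:
arm_command:
  series: "-9 -2 22.5 0 255;-9 -2 22.5 0 255;0 0 0 0 255;-2.5 -6.5 3.5 0 255;-2.5 -6.5 3.5 0 255;-2.5 -6.5 3.5 0 255;-2.5 -6.5 3.5 0 255"

```text
time_s: 19.33
tool_pos: [0.568, -0.0025, 0.1684]
tool_rot: [-179.1, 54.1, 147.7]
force: [-1.3, 3.1, 0.2]
grip_width: 0.0004
grasp_force: 1.1
```

```bash
python3 -c "
from h import *
go([.568,-.012,.168])"
```

```text
19.33 q [ -6.6  -3.8 -23.8 133.9  72.1  48.2 -24.5] p [ 0.568  -0.0025  0.1684] rpy [-179.1   54.1  147.7] F [-1.3  3.1  0.2] 
x [-0.496  0.313 -0.81 ] y [ 0.544  0.839 -0.009] z [ 0.677 -0.445 -0.587]
az,tilt [-33.3  54.1] turn for x down 0.011
[0.568, -0.012, 0.168] mm in tool: [-2.6 -7.9  4.5]
```

Call:
arm_command:
  series: "-1 -3.5 2 0 255;-1 -3.5 2 0 255;0 0 0 0 255"

```text
time_s: 19.58
tool_pos: [0.5685, -0.0098, 0.1682]
tool_rot: [-179.2, 54.1, 147.8]
force: [-3.7, 6.3, 1.7]
grip_width: 0.0005
grasp_force: 2.7
```

Call:
arm_command:
  series: "-0.5 -2.5 1 0 255;0 0 0 0 255"

```text
time_s: 19.75
tool_pos: [0.5687, -0.0101, 0.1682]
tool_rot: [-179.4, 54.1, 147.9]
force: [-5.1, 9.4, 1.6]
grip_width: 0.0002
grasp_force: 4.4
```

The bolt has reached its stop: the tip stalled at y=-0.010 and the force climbed to 9 N. I'll back off along the tool, open the gripper and go down in front of the lip.

Call:
arm_command:
  series: "0 4 -20 0 255;0 0 -40 0 255;33 10.5 10.5 0 0;33 10.5 10.5 0 0;33 10.5 10.5 0 0;33 10.5 10.5 0 0;33 10.5 10.5 0 0;0 0 0 0 0"

```text
time_s: 20.42
tool_pos: [0.5067, 0.089, 0.0267]
tool_rot: [-177.8, 53.2, 148.9]
force: [-2.1, -1.6, -1.7]
grip_width: 0.0327
grasp_force: 0.0
```

```bash
python3 - <<'E'
from h import *
go([.566,.09,.042],[.566,.09,.062]);print(telemetry.get_obs()["grip_width"])
s=cams.read_camera("scene");t=cams.read_camera("top");cv2.imwrite("pics/s2.png",s);cv2.imwrite("pics/t2.png",t)
a=np.hstack([cv2.resize(s[110:270,240:370],None,fx=3,fy=3),cv2.resize(t[110:270,200:340],None,fx=2.9,fy=3)]);cv2.imwrite("pics/c3.png",a)
E
```

```text
20.42 q [-16.3  18.5 -33.  135.8  82.7  63.1 -54.8] p [0.5067 0.089  0.0267] rpy [-177.8   53.2  148.9] F [-2.1 -1.6 -1.7] 
x [-0.512  0.309 -0.801] y [ 0.542  0.84  -0.023] z [ 0.666 -0.446 -0.598]
az,tilt [-33.8  53.3] turn for x down 0.028
[0.566, 0.09, 0.042] mm in tool: [-42.3  32.7  29.9]
[0.566, 0.09, 0.062] mm in tool: [-16.   -0.5 -12. ]
0.032715361164837545
```

View pics/c3.png

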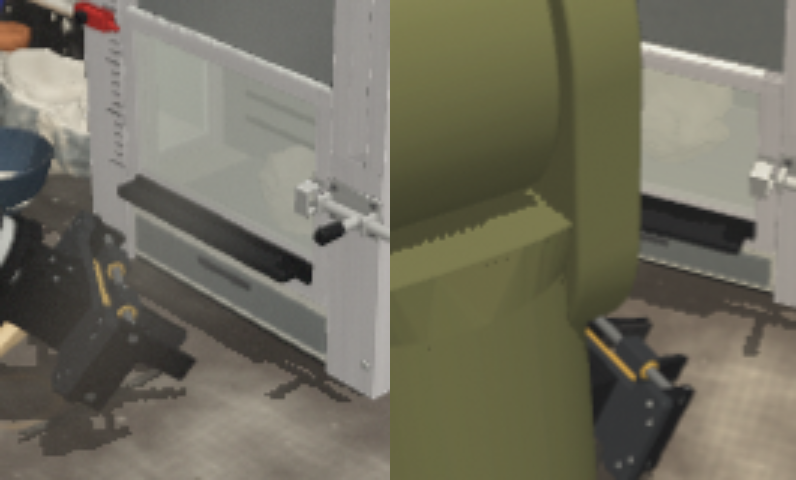

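The picture shows the knob moved right to its stop, the gripper low in front of the hood, and the lip clear above. I'll finish opening, then slide the left fingertip under the lip.

Call:
arm_command:
  series: "-4 0 -4 0 0;-4 0 -4 0 0;0 0 0 0 0;0 0 0 0 0;0 0 0 0 0;0 0 0 0 0;0 0 0 0 0;0 0 0 0 0;0 0 0 0 0;-11 11 13 0 0;-11 11 13 0 0;-12 11 12 0 0;0 0 0 0 0"

```text
time_s: 21.6
tool_pos: [0.5713, 0.0892, 0.0523]
tool_rot: [-178.9, 53.9, 147.8]
force: [-0.9, 0.6, -0.9]
grip_width: 0.0869
grasp_force: 0.7
```

```bash
python3 - <<'E'
from h import *
go([.566,.09,.042],[.566,.09,.062],[.566,.09,.072]);print(telemetry.get_obs()["grip_width"])
E
```

```text
21.6 q [-13.2  18.9 -30.2 129.8  84.4  60.7 -48.3] p [0.5713 0.0892 0.0523] rpy [-178.9   53.9  147.8] F [-0.9  0.6 -0.9] 
x [-0.498  0.314 -0.808] y [ 0.546  0.838 -0.011] z [ 0.673 -0.447 -0.589]
az,tilt [-33.6  53.9] turn for x down 0.014
[0.566, 0.09, 0.042] mm in tool: [11.2 -2.1  2.1]
[0.566, 0.09, 0.062] mm in tool: [-16.2  -0.2 -11.8]
[0.566, 0.09, 0.072] mm in tool: [-8.1 -0.1 -5.9]
0.08687143101672277
```

Call:
arm_command:
  series: "2 -2 -2.5 0 0;-5 0 -3.5 0 0;-5 0 -3.5 0 0;-5 0 -3.5 0 0;-5 0 -3.5 0 0;0 0 0 0 0"

```text
time_s: 22.1
tool_pos: [0.567, 0.0894, 0.0795]
tool_rot: [-179.0, 54.2, 147.7]
force: [-6.6, -0.2, -1.1]
grip_width: 0.0868
grasp_force: 2.8
```

```bash
python3 - <<'E'
from h import *
go([.567,.09,.09])
s=cams.read_camera("scene");cv2.imwrite("pics/s3.png",s)
cv2.imwrite("pics/c4.png",cv2.resize(s[100:250,230:380],None,fx=3.5,fy=3.5))
E
```

```text
22.1 q [-12.6  14.8 -31.2 130.1  81.   60.4 -44.5] p [0.567  0.0894 0.0795] rpy [-179.    54.2  147.7] F [-6.6 -0.2 -1.1] 
x [-0.495  0.313 -0.811] y [ 0.545  0.838 -0.01 ] z [ 0.676 -0.447 -0.586]
az,tilt [-33.5  54.2] turn for x down 0.012
[0.567, 0.09, 0.09] mm in tool: [-8.3  0.4 -6.4]
```

View pics/c4.png

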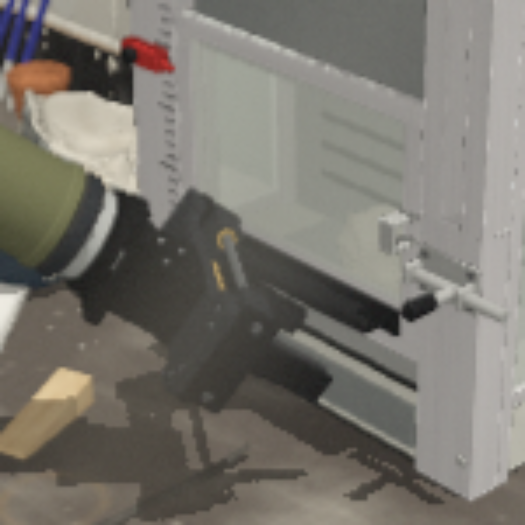

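The window is rising: a gap has opened below the frame at crop (360,355). The force is mostly along -x, so the tip is probably touching the front. I'll ease back 4 mm and continue up.

Call:
arm_command:
  series: "2 -2 -2.5 0 0;-6.5 0 -4.5 0 0;-6.5 0 -4.5 0 0;-6.5 0 -4.5 0 0"

```text
time_s: 22.48
tool_pos: [0.5634, 0.0895, 0.1019]
tool_rot: [-178.9, 54.0, 147.8]
force: [-6.2, 1.2, -4.2]
grip_width: 0.0871
grasp_force: 3.6
```

```bash
python3 -c "
from h import *
go([.565,.09,.18])"
```

```text
22.48 q [-12.   11.4 -31.9 129.9  77.6  59.9 -40.6] p [0.5634 0.0895 0.1019] rpy [-178.9   54.   147.8] F [-6.2  1.2 -4.2] 
x [-0.497  0.313 -0.809] y [ 0.545  0.838 -0.011] z [ 0.675 -0.446 -0.587]
az,tilt [-33.5  54. ] turn for x down 0.014
[0.565, 0.09, 0.18] mm in tool: [-63.8   0.4 -45. ]
```

Call:
arm_command:
  series: "-8 0 -5.5 0 0;-8 0 -5.5 0 0;-8 0 -5.5 0 0;-8 0 -5.5 0 0;-8 0 -5.5 0 0;-8 0 -5.5 0 0;-8 0 -5.5 0 0;0 0 0 0 0"

```text
time_s: 23.15
tool_pos: [0.5656, 0.0896, 0.1721]
tool_rot: [-179.1, 54.2, 147.7]
force: [-5.5, 0.4, -1.3]
grip_width: 0.0868
grasp_force: 2.8
```

```bash
python3 - <<'E'
from h import *
go([.563,.09,.19])
s=cams.read_camera("scene");t=cams.read_camera("top");cv2.imwrite("pics/s4.png",s);cv2.imwrite("pics/t4.png",t)
a=np.hstack([cv2.resize(s[90:210,250:360],None,fx=3.6,fy=4,interpolation=cv2.INTER_CUBIC),cv2.resize(t[90:210,195:345],None,fx=2.6,fy=4,interpolation=cv2.INTER_CUBIC)]);cv2.imwrite("pics/c5.png",a);print(a.shape)
E
```

```text
23.15 q [-10.2   2.8 -32.6 127.6  69.   59.3 -28.8] p [0.5656 0.0896 0.1721] rpy [-179.1   54.2  147.7] F [-5.5  0.4 -1.3] 
x [-0.494  0.313 -0.811] y [ 0.545  0.838 -0.009] z [ 0.677 -0.447 -0.585]
az,tilt [-33.4  54.2] turn for x down 0.011
[0.563, 0.09, 0.19] mm in tool: [-13.1  -1.2 -12.4]
(480, 786, 3)
```

View pics/c5.png

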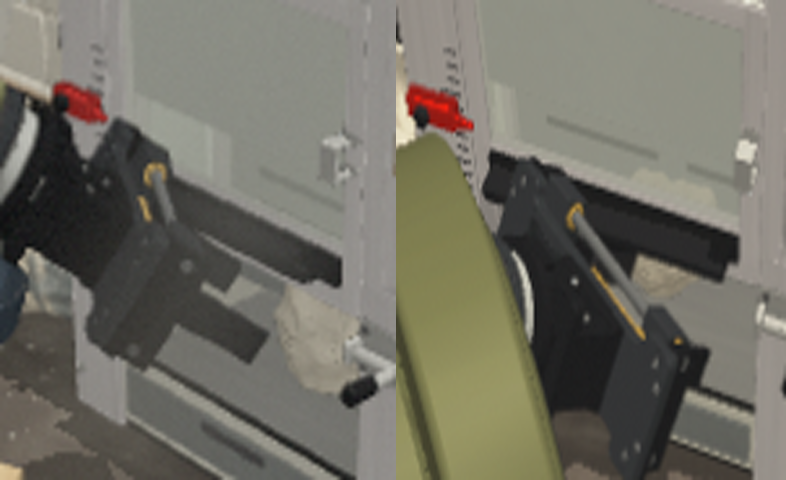

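Both views show the lip raised but still below the red pointer. The lip's front lower corners in the top view are about (230,139) left and (320.4,160) right. I'll work out the rise.

```bash
cat > m.py <<'E'
from h import *
def zon(n,p,xy):
    o,v=ray(n,p);u=np.array([0,0,1.]);w=np.array([*xy,0])-o
    A=np.c_[u,-v];return np.linalg.lstsq(A,-w,rcond=None)[0][0]
E
python3 - <<'E'
from m import *
print("R top",zon("top",(320.7,194.3),(.5778,.0412)),zon("top",(320.4,160),(.5778,.0412)))
print("L top",zon("top",(236,174),(.5816,.2545)),zon("top",(230,138.8),(.5816,.2545)))
# template tracking of the right lip end for a sub-pixel rise
for n,c in(("scene",(336,200)),("top",(320,190))):
    a=cv2.imread(f"pics/{n}0.png",0);b=cv2.imread(f"pics/{n[0]}4.png",0);x,y=c
    t=a[y-9:y+10,x-9:x+14];r=b[y-55:y+12,x-16:x+24];m=cv2.matchTemplate(r,t,cv2.TM_CCOEFF_NORMED);_,s,_,l=cv2.minMaxLoc(m)
    print(n,s,l[0]-7,l[1]-46)
E
```

```text
R top 0.08511139771284632 0.20174631046887748
L top 0.08649761583656437 0.20408474590187142
scene 0.9537961483001709 1 -43
top 0.9415956139564514 1 -35
```

The rise is about 117 mm so far, with about 21 mm remaining. I'll raise 18 mm and look closely at the left end.

Call:
arm_command:
  series: "-5 0 -3.5 0 0;-5 0 -3.5 0 0;-4.5 0 -3.5 0 0;0 0 0 0 0"

```text
time_s: 23.58
tool_pos: [0.5665, 0.0895, 0.1902]
tool_rot: [-179.2, 54.2, 147.6]
force: [-6.2, 0.2, -0.4]
grip_width: 0.0871
grasp_force: 2.5
```

```bash
python3 - <<'E'
from h import *
go([.563,.09,.20])
s=cams.read_camera("scene");t=cams.read_camera("top");cv2.imwrite("pics/s5.png",s);cv2.imwrite("pics/t5.png",t)
a=np.hstack([cv2.resize(t[95:155,195:265],None,fx=6,fy=6,interpolation=cv2.INTER_CUBIC),cv2.resize(t[120:180,295:345],None,fx=6,fy=6,interpolation=cv2.INTER_CUBIC)]);cv2.imwrite("pics/c6.png",a);print(a.shape)
E
```

```text
23.58 q [ -9.9   0.9 -32.4 126.7  66.9  59.3 -25.7] p [0.5665 0.0895 0.1902] rpy [-179.2   54.2  147.6] F [-6.2  0.2 -0.4] 
x [-0.493  0.313 -0.811] y [ 0.546  0.838 -0.008] z [ 0.677 -0.447 -0.584]
az,tilt [-33.4  54.2] turn for x down 0.01
[0.563, 0.09, 0.2] mm in tool: [-6.1 -1.6 -8.3]
(360, 720, 3)
```

View pics/c6.png

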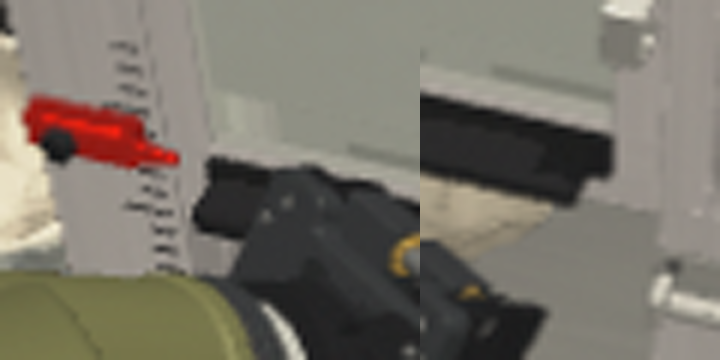

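In the top view, the pointer tip is at (224.7,121.3), the lip's front lower left corner at (227.8,133.7), its front upper left corner at (227.2,129.5), and its front lower right corner at (320.3,154.2).

```bash
python3 - <<'E'
from m import *
L=(.5816,.2545)
print("low L",zon("top",(227.8,133.7),L),"up L",zon("top",(227.2,129.5),L),"low R",zon("top",(320.3,154.2),(.5778,.0412)))
print("tip top on line",zon("top",(224.5,121.2),(.6024,.2704)),"scene",zon("scene",(279.3,119),(.6024,.2704)))
def cen(n,f):
    im=cv2.cvtColor(cv2.imread(f),cv2.COLOR_BGR2HSV);m=((im[...,0]<8)|(im[...,0]>172))&(im[...,1]>160)&(im[...,2]>90)
    m[:90]=0;m[150:]=0;m[:,:190]=0;m[:,300:]=0;y,x=np.nonzero(m);i=x>=x.max()-1;return x.max(),y[i].mean()
for n,f in(("scene","pics/scene0.png"),("top","pics/top0.png"),("scene","pics/s5.png"),("top","pics/t5.png")): print(n,cen(n,f))
A,B=cen("scene","pics/scene0.png"),cen("top","pics/top0.png")
print(tri(ray("scene",A),ray("top",B)))
# rise by tracking right lip end, 4x upsampled
for n,c,xy in(("scene",(336,200),(.5778,.0412)),("top",(320,190),(.5778,.0412))):
    k=4;a,b=[cv2.resize(cv2.imread(f"pics/{g}.png",0),None,fx=k,fy=k,interpolation=cv2.INTER_CUBIC) for g in(n+"0",n[0]+"5")];x,y=c
    t=a[(y-9)*k:(y+10)*k,(x-9)*k:(x+14)*k];r=b[(y-65)*k:(y+12)*k,(x-16)*k:(x+24)*k];_,s,_,l=cv2.minMaxLoc(cv2.matchTemplate(r,t,cv2.TM_CCOEFF_NORMED))
    d=(l[0]/k-7,l[1]/k-56);p0={"scene":(335,204),"top":(320.7,194.3)}[n];print(n,s,d,"rise",zon(n,(p0[0]+d[0],p0[1]+d[1]),xy)-zon(n,p0,xy))
E
```

```text
low L 0.22027099742975426 up L 0.23270752322733748 low R 0.21959126735065973
tip top on line 0.23468527631005975 scene 0.23616487992081325
scene (np.int64(278), np.float64(117.33333333333333))
top (np.int64(224), np.float64(120.66666666666667))
scene (np.int64(277), np.float64(116.5))
top (np.int64(224), np.float64(120.66666666666667))
(array([0.59592116, 0.26725183, 0.24307427]), np.float64(0.0003901643769722406))
scene 0.9557735919952393 (1.0, -50.5) rise 0.1344629546550872
top 0.93927001953125 (1.5, -41.0) rise 0.13728684712862788
```

The lip top is at about 0.2325 and the pointer tip at about 0.2353, so I'll raise 3 mm more and re-measure.

Call:
arm_command:
  series: "-2.5 0 -1.5 0 0;0 0 0 0 0;0 0 0 0 0"

```text
time_s: 23.93
tool_pos: [0.5667, 0.0894, 0.192]
tool_rot: [-179.1, 54.2, 147.7]
force: [-3.8, 1.8, -1.5]
grip_width: 0.0871
grasp_force: 2.1
```

```bash
cat > tr.py <<'E'
from m import *
import sys
def track(tag):
  for n,c,xy in(("scene",(336,200),(.5778,.0412)),("top",(320,190),(.5778,.0412))):
    cv2.imwrite(f"pics/{n[0]}{tag}.png",cams.read_camera(n))
    k=8;a,b=[cv2.resize(cv2.imread(f"pics/{g}.png",0),None,fx=k,fy=k,interpolation=cv2.INTER_CUBIC) for g in(n+"0",f"{n[0]}{tag}")];x,y=c
    t=a[(y-9)*k:(y+10)*k,(x-9)*k:(x+14)*k];r=b[(y-65)*k:(y+12)*k,(x-16)*k:(x+24)*k];_,s,_,l=cv2.minMaxLoc(cv2.matchTemplate(r,t,cv2.TM_CCOEFF_NORMED))
    d=(l[0]/k-7,l[1]/k-56);p0={"scene":(335,204),"top":(320.7,194.3)}[n];print(n,round(s,3),d,"rise",round(zon(n,(p0[0]+d[0],p0[1]+d[1]),xy)-zon(n,p0,xy),4))
go();track(sys.argv[1])
E
python3 tr.py 6
```

```text
23.93 q [ -9.8   0.7 -32.4 126.6  66.6  59.3 -25.3] p [0.5667 0.0894 0.192 ] rpy [-179.1   54.2  147.7] F [-3.8  1.8 -1.5] 
x [-0.494  0.313 -0.811] y [ 0.545  0.838 -0.009] z [ 0.677 -0.447 -0.585]
az,tilt [-33.4  54.2] turn for x down 0.011
scene 0.926 (1.125, -51.375) rise 0.1367
top 0.938 (1.375, -41.875) rise 0.1399
```

The lip top should now be at about 0.235. I'll drop the finger straight off the lip and back out to look without obstruction.

Call:
arm_command:
  series: "6 0 4.5 0 0;6 0 4.5 0 0;6 0 4.5 0 0;10 -11 -13.5 0 0;10 -11 -13.5 0 0;10 -11 -13.5 0 0;10 -11 -13.5 0 0;0 -30 0 0 0;0 -30 0 0 0;0 -30 0 0 0;0 -30 0 0 0;0 0 0 0 0"

```text
time_s: 25.03
tool_pos: [0.4546, 0.0219, 0.1796]
tool_rot: [-177.5, 53.2, 146.9]
force: [0.6, 0.6, -0.5]
grip_width: 0.087
grasp_force: 0.0
```

```bash
python3 tr.py 7; python3 - <<'E'
import cv2,numpy as np
s=cv2.imread("pics/s7.png");t=cv2.imread("pics/t7.png")
z=lambda i,k:cv2.resize(i,None,fx=k,fy=k,interpolation=cv2.INTER_CUBIC)
a=np.zeros((560,800,3),np.uint8)
l=z(s[95:150,262:318],7);r=z(t[95:150,200:256],7);a[:l.shape[0],:l.shape[1]]=l;a[:r.shape[0],400:400+r.shape[1]]=r
w=z(t[110:160,230:350],3);a[400:550,:360]=w;w=z(s[110:160,270:390],3);a[400:550,400:760]=w
cv2.imwrite("pics/c7.png",a)
E
```

```text
25.03 q [ -7.2 -17.2 -35.8 140.2  53.9  55.7 -19.7] p [0.4546 0.0219 0.1796] rpy [-177.5   53.2  146.9] F [ 0.6  0.6 -0.5] 
x [-0.502  0.327 -0.8  ] y [ 0.574  0.819 -0.026] z [ 0.647 -0.472 -0.599]
az,tilt [-36.1  53.2] turn for x down 0.032
scene 0.957 (1.0, -48.125) rise 0.1285
top 0.948 (1.375, -39.0) rise 0.1312
```

View pics/c7.png

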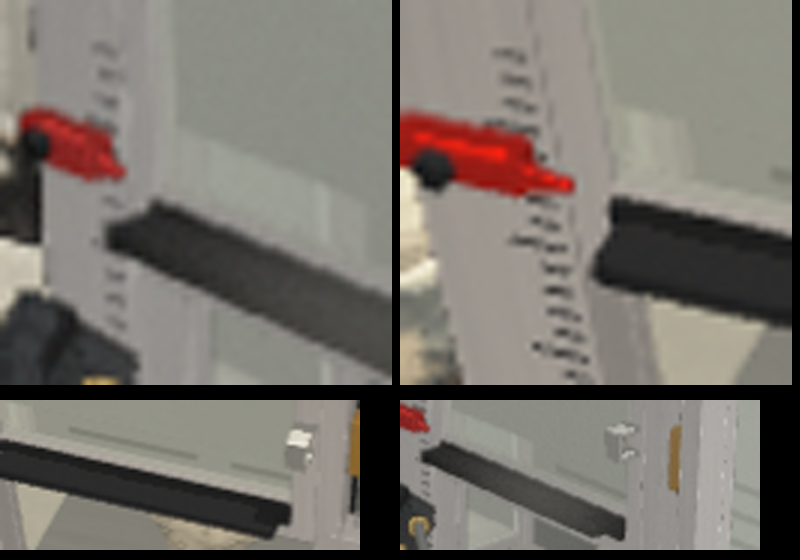

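Lowering the finger dragged the window down about 8 mm. Both views are now clear:

| Point | Scene pixel | Top pixel |
|---|---|---|
| Pointer tip | (279.7,119.6) | (224.7,121.3) |
| Lip, front upper left | (277.4,127.4) | – |
| Lip, front lower left | (277.7,130.0) | (228.6,135.3) |

```bash
python3 - <<'E'
from m import *
np.set_printoptions(precision=4,suppress=True)
print("tip",tri(ray("scene",(279.7,119.6)),ray("top",(224.7,121.3))))
print("lowL",tri(ray("scene",(277.7,130.)),ray("top",(228.6,135.3))))
L=(.582,.2545)
print(zon("scene",(277.7,130),L),zon("top",(228.6,135.3),L),"up scene",zon("scene",(277.4,127.4),L),"up top",zon("top",(228,131.4),L))
print("tip",zon("scene",(279.7,119.6),(.6024,.2695)),zon("top",(224.7,121.3),(.6024,.2695)))
# where the finger must go: back in, 25 mm below contact
o,q=st();print((q.T@(np.array([.50,.09,.155])-o["tool_pos"])*1e3).round(1),(q.T@np.array([.062,0,0])*1e3).round(1))
E
```

```text
tip (array([0.6036, 0.2703, 0.2339]), np.float64(0.0004708548867947841))
lowL (array([0.5825, 0.2548, 0.2151]), np.float64(0.0008184218950900544))
0.21584704862647508 0.21485700358307241 up scene 0.2230268092876039 up top 0.22652842112418287
tip 0.23473704274010007 0.23469979322603982
25.13 q [ -7.2 -17.2 -36.1 140.2  53.9  55.5 -19.8] p [0.4547 0.0262 0.1792] rpy [-177.7   53.1  147.2] F [-0.8 -0.1 -0.5] 
x [-0.505  0.325 -0.8  ] y [ 0.567  0.823 -0.024] z [ 0.651 -0.466 -0.6  ]
[17.2 78.8 14.3] [-31.3  35.2  40.4]
```

The pointer tip is at 0.2347 and the lip top at about 0.2272, so it needs +7.5 mm (track values of about 0.136 scene, 0.139 top). I'll go back in with the fingertip about 10 mm shallower so it doesn't rub on the front.

Call:
arm_command:
  series: "0.5 26 0.5 0 0;0.5 26 0.5 0 0;0.5 26 0.5 0 0;-7 8 9 0 0;0 0 0 0 0"

```text
time_s: 25.55
tool_pos: [0.5144, 0.0933, 0.1746]
tool_rot: [-177.8, 53.0, 147.4]
force: [0.6, -1.9, -0.1]
grip_width: 0.0871
grasp_force: 0.0
```

```bash
python3 -c "
from h import *
go([.557,.09,.175],[.557,.09,.185])"
```

```text
25.55 q [ -6.1  -1.7 -40.8 130.   62.1  61.9 -27.5] p [0.5144 0.0933 0.1746] rpy [-177.8   53.   147.4] F [ 0.6 -1.9 -0.1] 
x [-0.507  0.324 -0.799] y [ 0.564  0.826 -0.023] z [ 0.652 -0.462 -0.601]
az,tilt [-35.3  53. ] turn for x down 0.029
[0.557, 0.09, 0.175] mm in tool: [-23.   21.3  29.1]
[0.557, 0.09, 0.185] mm in tool: [-8.  -0.2 -6. ]
```

Call:
arm_command:
  series: "-7.5 7 9.5 0 0;-7.5 7 9.5 0 0;-8 7 10 0 0;0 0 0 0 0;-4 0 -3 0 0;-4 0 -3 0 0;-4 0 -3 0 0;0 0 0 0 0"

```text
time_s: 26.22
tool_pos: [0.5553, 0.0871, 0.1924]
tool_rot: [-177.8, 53.2, 147.3]
force: [-0.4, 0.2, -0.5]
grip_width: 0.0871
grasp_force: 0.1
```

```bash
python3 tr.py 8
```

```text
26.22 q [ -4.1   0.6 -38.7 126.   64.2  61.1 -24.1] p [0.5553 0.0871 0.1924] rpy [-177.8   53.2  147.3] F [-0.4  0.2 -0.5] 
x [-0.503  0.324 -0.801] y [ 0.567  0.824 -0.023] z [ 0.652 -0.466 -0.598]
az,tilt [-35.5  53.3] turn for x down 0.029
scene 0.957 (1.0, -48.125) rise 0.1285
top 0.948 (1.375, -39.0) rise 0.1312
```

No contact yet, as expected. I'll continue up in small steps.

Call:
arm_command:
  series: "-3 0 -2.5 0 0;-3 0 -2.5 0 0;-2.5 0 -2 0 0;0 0 0 0 0"

```text
time_s: 26.65
tool_pos: [0.5546, 0.0864, 0.2017]
tool_rot: [-177.5, 53.1, 147.3]
force: [-4.6, -1.1, -1.4]
grip_width: 0.0871
grasp_force: 2.0
```

```bash
python3 tr.py 9
```

```text
26.65 q [ -4.   -0.5 -38.5 125.5  62.8  61.3 -22.3] p [0.5546 0.0864 0.2017] rpy [-177.5   53.1  147.3] F [-4.6 -1.1 -1.4] 
x [-0.505  0.324 -0.8  ] y [ 0.568  0.822 -0.026] z [ 0.649 -0.468 -0.6  ]
az,tilt [-35.8  53.2] turn for x down 0.032
scene 0.943 (1.125, -50.875) rise 0.1354
top 0.937 (1.5, -41.375) rise 0.1384
```

The rise matches the target within about 0.5 mm. I'll back off along the contact normal (down and outward) by a small step and check.

Call:
arm_command:
  series: "3 0 0 0 0;3 0 0 0 0;0 0 0 0 0"

```text
time_s: 27.0
tool_pos: [0.5522, 0.0893, 0.1968]
tool_rot: [-177.6, 53.1, 147.4]
force: [-0.5, -0.1, 1.2]
grip_width: 0.087
grasp_force: 0.0
```

```bash
python3 tr.py A
```

```text
27.0 q [-4.300e+00 -1.000e-01 -3.880e+01  1.258e+02  6.330e+01  6.150e+01
 -2.330e+01] p [0.5522 0.0893 0.1968] rpy [-177.6   53.1  147.4] F [-0.5 -0.1  1.2] 
x [-0.505  0.324 -0.8  ] y [ 0.567  0.824 -0.025] z [ 0.651 -0.466 -0.599]
az,tilt [-35.6  53.2] turn for x down 0.031
scene 0.943 (1.125, -50.875) rise 0.1354
top 0.937 (1.5, -41.375) rise 0.1384
```

Contact is off (force near 0) and the window stayed. Now withdraw.

Call:
arm_command:
  series: "8 0 0 0 0;8 0 0 0 0;9 -10 -11.5 0 0;9 -10 -11.5 0 0;9 -10 -11.5 0 0;9 -10 -11.5 0 0;0 -20 0 0 0;0 -20 0 0 0;0 -20 0 0 0;0 0 0 0 0;0 0 0 0 0"

```text
time_s: 28.02
tool_pos: [0.4386, 0.0449, 0.1845]
tool_rot: [-177.5, 53.1, 147.5]
force: [0.0, 0.2, 0.8]
grip_width: 0.0868
grasp_force: 0.0
```

```bash
python3 tr.py B; python3 - <<'E'
from m import *
# lip left end: dark column profile, compared with picture 7 (8 mm lower)
for n,x,y in(("s",279,128),("t",229,132)):
    a,b=[cv2.resize(cv2.imread(f"pics/{n}{g}.png",0),None,fx=8,fy=8,interpolation=cv2.INTER_CUBIC) for g in "7B"]
    t=a[(y-7)*8:(y+8)*8,(x-3)*8:(x+10)*8];r=b[(y-14)*8:(y+10)*8,(x-6)*8:(x+13)*8]
    _,s,_,l=cv2.minMaxLoc(cv2.matchTemplate(r,t,cv2.TM_CCOEFF_NORMED));d=(l[0]/8-3,l[1]/8-7);print(n,round(s,3),d)
    p={"s":(277.7,130.),"t":(228.6,135.3)}[n];print("lip top",zon({"s":"scene","t":"top"}[n],(p[0]+d[0],p[1]+d[1]),(.582,.2545))+.012)
E
```

```text
28.02 q [-13.9 -17.2 -34.3 139.7  52.1  59.9 -21.1] p [0.4386 0.0449 0.1845] rpy [-177.5   53.1  147.5] F [0.  0.2 0.8] 
x [-0.506  0.323 -0.8  ] y [ 0.567  0.824 -0.026] z [ 0.65  -0.466 -0.6  ]
az,tilt [-35.7  53.2] turn for x down 0.032
scene 0.942 (1.125, -50.875) rise 0.1354
top 0.937 (1.5, -41.375) rise 0.1384
s 0.951 (0.0, -2.75)
lip top 0.23540619309741181
t 0.988 (-0.5, -2.375)
lip top 0.2340566794979147
```

The lip top is at about 0.2347 and the pointer tip at 0.2347. The hand is clear, so I'll hand in.

```bash
python3 -c "
from cell import env
print(env.sign_off())"
```

```text
the job is handed in; nothing more can be done
None
```

The job is handed in at about 28 s: the bolt is fully back, the window stands with the lip top level with the red pointer (within about 1 mm as measured), and the hand is clear; the first release dragged the window down 8 mm, so I pushed it back up.

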